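Rake out the flap seam of the camper galley

TASK

The seam around the galley flap must be raked out: first stand whatever is on the flap section upright in the wooden tray, and lay the straightedge flat behind the long leg of the seam, flush against the low rail and centred on it. Then take the T-handled pick and, with its tip well down in the seam, run it slowly (about 2 cm a second, never over 5) along the whole seam, from the open end at the flap's front edge, round the corner, to the other end of the long leg. Hang the pick back in its stand, leave the straightedge flush in place, and leave the other things on the counter alone.

Things in the scene. Friction and masses are not known exactly. Their poses are not given: they have to be found in the camera images.
- panel: fixed raised counter section, 160 (x) by 265 (y) mm, top 18 mm above its origin (on the counter); +x away from the robot at yaw 0. A wooden flap (x -90..-7, y -115..93 mm) in an aluminium frame leaves an L-shaped open seam 14 mm wide, 14 deep (floor at z 4): short leg along x at y 100, long leg along y at x 0, meeting at the corner. Low latch on the flap at x -74, y -92..-52, to 29 mm high
- seam_start (a point): start of the seam (panel x -75, y 100 mm): on the centreline of the short leg, 15 mm in from the front edge, at the height of the panel's top face
- seam_corner (a point): corner of the seam (panel x 0, y 100 mm), on the centreline, at the height of the top face
- seam_end (a point): end of the seam (panel x 0, y -100 mm): on the centreline of the long leg, 15 mm in from the right edge, at the height of the top face
- rail_face (a point): middle of the front (-x) face of the low rail behind the seam (panel x 46, y 0), at the height of the panel's top face; the rail is 8 mm thick, 200 mm long along the panel's y, and 12 mm high above the top face
- straightedge: loose steel straightedge, 36 (x) by 200 (y) mm, 6 mm thick, with a black grip ridge along its middle, 12 mm wide (x), 130 mm long (y), top 28 mm above the underside. Origin: centre of the underside; y along its length; the same either way round. 0.25 kg. Lying flush against the rail its centre is 18 mm in front of the rail's face and its front edge 3 mm behind the seam
- stand: fixed wooden pick stand, base 60 (x) by 100 (y) mm, with two uprights (y = -36 and +36 mm, 12 mm thick) with V rests opening upward, tops 118 mm high; the pick's handle bar lies along the stand's y in both V rests, its axis 110 mm above the stand's origin (on the counter), the shaft hanging down between the uprights
- pick: loose T-handled seam pick, 0.15 kg. Origin: centre of the wooden handle bar; the bar lies along y, 100 mm long, its middle 50 mm square-sided 18 by 18 mm, its ends round, 18 mm diameter; the steel shaft runs 85 mm along -z from the origin to the tip, 10 mm diameter, the last 25 mm 6 mm diameter
- pick_tip (a point): tip of the pick, 85 mm below the handle bar's centre
- tray: fixed open wooden tray, 260 (x) by 160 (y) mm, walls 6 mm thick, rim 28 mm high, floor about 6 mm above its origin (centre of the underside); takes three things in a row along its x
- tumbler: clear glass tumbler, 62 mm rim diameter, 80 mm high, 4 mm walls; origin at the centre of its underside, z up; may be absent
- canister: green plastic canister with a cap, 62 mm diameter, 75 mm high; origin at the centre of its underside, z up; may be absent
- salt_box: wooden salt box, 65 (x) by 55 (y) mm, 60 mm high; origin at the centre of its underside, z up; may be absent
- plate: blue enamel plate, 190 mm across, 20 mm high, behind; leave alone; origin at the underside
- spoon_rest: bamboo spoon rest, 110 by 80 mm, 20 mm high; leave alone; origin at the underside
- mug: white mug, 76 mm diameter, 85 mm high; leave alone; origin at the underside
- bowl: steel bowl, 110 mm diameter, 50 mm high, behind the panel; leave alone; origin at the underside
- sponge_holder: white ceramic block, 60 by 100 mm, 35 mm high, between the robot and the panel; leave alone; origin at the underside
Mind the look-alikes: they are no part of the job. What is meant by the straightedge is not blue or green, and is the larger of those in its own colour.

How it is judged (in metres and radians):
On the way, in this order (a step that is already met when the one before it is completed fails the run):
1. everything that stood on the flap section stands upright in the tray, and the straightedge lies flush against the rail (x of tumbler in the frame of tray between -0.115 and 0.115 m and y of tumbler in the frame of tray between -0.065 and 0.065 m and z of each of tumbler, canister, salt_box in the frame of tray below 0.016 m and angle between each of tumbler, canister, salt_box's own z axis and vertical below 0.15 rad and linear speed of each of tumbler, canister, salt_box, straightedge below 0.03 m/s and x of canister in the frame of tray between -0.115 and 0.115 m and y of canister in the frame of tray between -0.065 and 0.065 m and x of salt_box in the frame of tray between -0.115 and 0.115 m and y of salt_box in the frame of tray between -0.065 and 0.065 m and x of straightedge in the frame of panel between 0.025 and 0.031 m and y of straightedge in the frame of panel between -0.02 and 0.02 m and z of straightedge in the frame of panel between 0.015 and 0.022 m and angle between the y axis of straightedge and the y axis of panel, either way round below 0.025 rad), for 0.2 s.
2. pick tip down in the seam at the start of the seam (x of pick_tip in the frame of panel between -0.085 and -0.065 m and y of pick_tip in the frame of panel between 0.09 and 0.11 m and z of pick_tip in the frame of panel between -0.01 and 0.013 m), for 0.05 s.
3. pick tip down in the seam at the middle of the short leg (x of pick_tip in the frame of panel between -0.047 and -0.027 m and y of pick_tip in the frame of panel between 0.09 and 0.11 m and z of pick_tip in the frame of panel between -0.01 and 0.013 m), for 0.05 s.
4. pick tip down in the seam at the corner (x of pick_tip in the frame of panel between -0.01 and 0.01 m and y of pick_tip in the frame of panel between 0.09 and 0.11 m and z of pick_tip in the frame of panel between -0.01 and 0.013 m), for 0.05 s.
5. pick tip down in the seam at the first quarter of the long leg (x of pick_tip in the frame of panel between -0.01 and 0.01 m and y of pick_tip in the frame of panel between 0.04 and 0.06 m and z of pick_tip in the frame of panel between -0.01 and 0.013 m), for 0.05 s.
6. pick tip down in the seam at the middle of the long leg (x of pick_tip in the frame of panel between -0.01 and 0.01 m and y of pick_tip in the frame of panel between -0.01 and 0.01 m and z of pick_tip in the frame of panel between -0.01 and 0.013 m), for 0.05 s.
7. pick tip down in the seam at the third quarter of the long leg (x of pick_tip in the frame of panel between -0.01 and 0.01 m and y of pick_tip in the frame of panel between -0.06 and -0.04 m and z of pick_tip in the frame of panel between -0.01 and 0.013 m), for 0.05 s.
8. pick tip down in the seam at the end of the seam (x of pick_tip in the frame of panel between -0.01 and 0.01 m and y of pick_tip in the frame of panel between -0.11 and -0.09 m and z of pick_tip in the frame of panel between -0.01 and 0.013 m), for 0.05 s.
At the end, for the whole second after the job is handed in: Items upright on the tray floor (0.15 rad); straightedge flat, within 3 mm of flush, 20 mm of the rail's middle, parallel within 0.025 rad; pick hanging in both V rests (8 mm across, 15 mm along, 7 mm high, 0.2 rad); all at rest (all of step 1 and x of pick in the frame of stand between -0.008 and 0.008 m and y of pick in the frame of stand between -0.015 and 0.015 m and z of pick in the frame of stand between 0.103 and 0.117 m and angle between pick's own z axis and vertical below 0.2 rad and linear speed of pick below 0.03 m/s); the robot touches nothing.
It fails at once if the pick moves faster than 60 mm/s while its tip is down in the seam (x of pick_tip in the frame of panel between -0.09 and 0.01 m and y of pick_tip in the frame of panel between -0.115 and 0.115 m and z of pick_tip in the frame of panel below 0.013 m and linear speed of pick above 0.06 m/s).
It fails at once if a bystander is moved by more than 4 cm (distance of any of plate, spoon_rest, mug, bowl, sponge_holder from where it was at the start of the episode above 0.04 m).
Of tumbler, canister, salt_box only 1 to 3 are there at a start; the rules pass over those that are not, and their reading is None.
At some moment in a run one of straightedge, salt_box may be knocked a few centimetres aside while the robot is not near it.
It also fails if it takes over 210 s, if anything falls off the work surface, if the arm or the gripper's body presses on something with over 40 N, if the wrist force passes 120 N, or if a joint passes its speed limit or range.

ROBOT

A 6-joint arm with a two-finger parallel gripper is mounted at the origin on the work surface. World frame = base frame: x ahead of the robot, y to its left, z up, the work surface at z = 0. Lengths are in mm, angles in rad, forces in N, time in s.
With the tool pointing down it reaches from about 350 to 850 mm from the base axis. Payload 8.1 kg.
Tool frame: the origin (TCP) lies between the finger pads; the fingertips stand 14 mm ahead of it and the grasp point (between the pads) lies 5 mm behind it; z points along the fingers, y is the line along which they close (so a half turn about z gives the same grasp; the last joint's range is limited). The gripper opens to 85 mm and grips with 20 to 120 N. Pads are 22 mm wide; open, the fingers measure 114 mm over their backs; the gripper's body (76 mm by 85 mm) begins 54 mm behind the grasp point. The pads swing forward as they close: fully open they stand 13 mm farther back than shut.
Start: joints at [-1.211, 0.13, 1.488, -0, 1.523, -0.085], TCP at [258.186, -541.614, 245.292] pointing down, gripper open.
Joint ranges: [-2.96, 2.96], [-0.89, 2.26], [0.02, 2.5], [-1.34, 4.48], [0, 2.73], [-2.66, 2.66]. Speed limits (rad/s): [2.39, 2.39, 2.79, 3.14, 3.14, 3.14].

INTERFACE

Orientations are given as a unit quaternion [w, x, y, z].
In Python, from station import bot, vision, order gives the robot as it stands.
- The arm moves only by the tool carry_out, never from a script. Its argument "deltas" is a list of rows, each an object of numbers: "fingers": the opening, from 0 (shut) to 1 (fully open); "x", "y", "z": the shift along the tool's x, y, z in cm; "roll": the turn about the tool's z in degrees. A call has 1 to 20 rows; each row shifts and turns the commanded pose from where the row before left it, along the tool's axes as they then stand; what a row does not reach is not made up. A row lasts 1/12 s, in which the tool goes at most 41.7 mm and 7.16 degrees, less where a joint would pass 70% of its speed; a pose out of reach is approached as far as the arm can. A call with a gripper value outside its range is refused whole. The fingers move at their own pace and stop on an object; "grip_force" is the grip in N (left out, the last holds). Time passes only in rows, so rows that do not move let the fingers close. It gives the time, the measured TCP pose, the force, the opening and the grip force at its end, in the units of the state.
- bot.read_state(): the state, without advancing time (a new reading comes with each control period).
- vision.get_image(name): name is "scene" or "top"; returns a dict with "img" (384x512x3 uint8, red, green, blue), "depth" (384x512 float32, mm along the optical axis (not along the pixel's ray), 0 where there is no reading), "vfov" (degrees; the focal length in pixels is half the picture's height over the tangent of half this angle, whatever the lens; pixels are square), "cx", "cy" (the principal point, pixels), "k1" (the pictures are not rectified: a ray, as slopes to the right and down, at radius r is drawn at 1 + k1 r^2 times it, then the intrinsics apply), "extrinsics" (4x4, takes a point from world to camera coordinates). Camera axes: x right, y down, z forward; pixel columns grow to the right and rows downward; lengths in mm; the calibration is good to about 2 mm. A picture is of the moment at which its call begins.
- order.finish_job(): hands the job in; it is judged then, once.
The state is a dict: "time_s": time; "joint_pos": joint angles; "qd": joint speeds; "tau": joint torques, N m; "ee_pos": TCP position; "ee_rot": TCP orientation; "contact_force": force on the tool from outside, world axes, zero at the start; "moment": the same for the moment, N m; "grip_width": finger opening in mm; "grasp_force": force on a finger pad.
Only numpy, scipy, OpenCV 4.12 (cv2) and the standard library are available. Lean on these libraries where they do the work, as an engineer would, in place of code of your own. Each camera call takes 0.05 s, during which the arm holds its last target. There are 200 camera calls.

## Working session

There is one attempt and no reset: what is moved stays moved. The work goes in short steps, Python scripts to look and compute and a tool call to move; the robot and the scene stay as the last step left them, time stands still between calls to the robot, and variables do not carry over. Pictures are saved under pics/ and viewed, at most 14 in all, crops included, and the job is handed in when it is done.

Besides the shell and the picture viewer there is one more tool, called after "Call:" as a command line: name --argument value ..., lists and objects as JSON in quotes. carry_out: Moves the arm, as the interface text tells. Its arguments: {"type":"object","properties":{"deltas":{"type":"array","items":{"type":"object","properties":{"fingers":{"type":"number"},"x":{"type":"number"},"y":{"type":"number"},"z":{"type":"number"},"roll":{"type":"number"}}}},"grip_force":{"type":"number"}},"required":["deltas"]}

```bash
ls; mkdir -p pics; python3 - <<'E'
from station import bot,vision
import cv2,numpy as np
for n in("scene","top"):
    d=vision.get_image(n); cv2.imwrite(f"pics/{n}0.png",cv2.resize(d["img"][:,:,::-1],(768,576),interpolation=cv2.INTER_CUBIC))
    print(n,d["vfov"],d["cx"],d["cy"],d["k1"],np.round(d["extrinsics"],3).tolist(),(d["depth"]>0).mean())
print(bot.read_state())
E
```

```text
pics
scene 44.99872679821973 259.8483363806014 191.249454669002 -0.010964263707558089 [[0.704, 0.71, -0.02, -262.211], [0.404, -0.424, -0.811, -205.627], [-0.584, 0.563, -0.585, 1903.449], [0.0, 0.0, 0.0, 1.0]] 0.9757588704427084
top 48.919831424500394 256.88132506815793 191.11504079007963 -0.09030746483057164 [[0.03, -1.0, -0.002, -153.829], [-0.994, -0.03, -0.109, 534.716], [0.109, 0.006, -0.994, 1421.694], [0.0, 0.0, 0.0, 1.0]] 0.99615478515625
{'time_s': 0.1, 'joint_pos': array([-1.21138552e+00,  1.31102354e-01,  1.48918152e+00,  8.04174535e-06,
        1.52297914e+00, -8.53986965e-02]), 'qd': array([-0.00031812, -0.00224428, -0.00227605, -0.00016739,  0.00036091,
        0.00098291]), 'tau': array([ 1.60514286e-03, -5.70952964e+01, -5.01937830e+01, -1.74062402e-04,
        8.21633177e-03, -1.49679986e-04]), 'ee_pos': array([ 258.02949334, -541.16397461,  244.33320033]), 'ee_rot': array([-8.27903362e-04,  9.75369543e-01,  2.20575512e-01, -1.10088743e-04]), 'contact_force': array([0.33628549, 0.50834868, 0.2732634 ]), 'moment': array([ 0.0092369 , -0.01392191, -0.00689389]), 'grasp_force': 0.0, 'grip_width': 85.4323065302185}
```

View pics/top0.png

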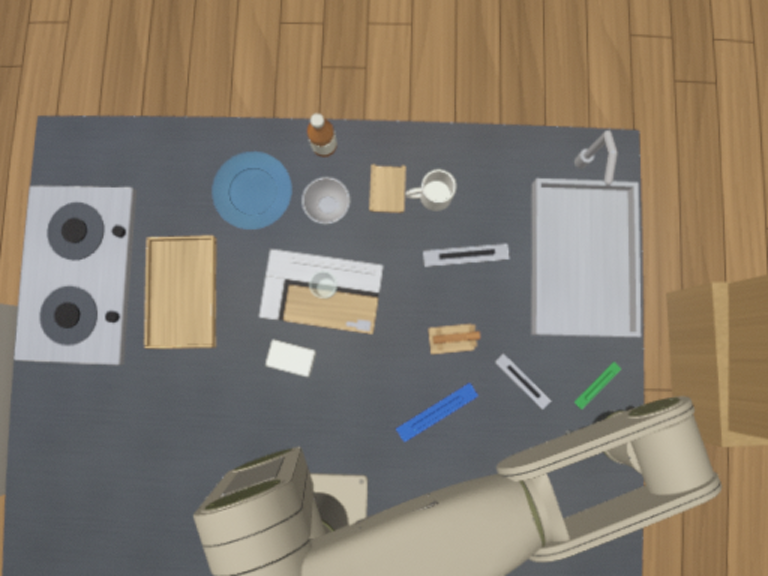

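View pics/scene0.png

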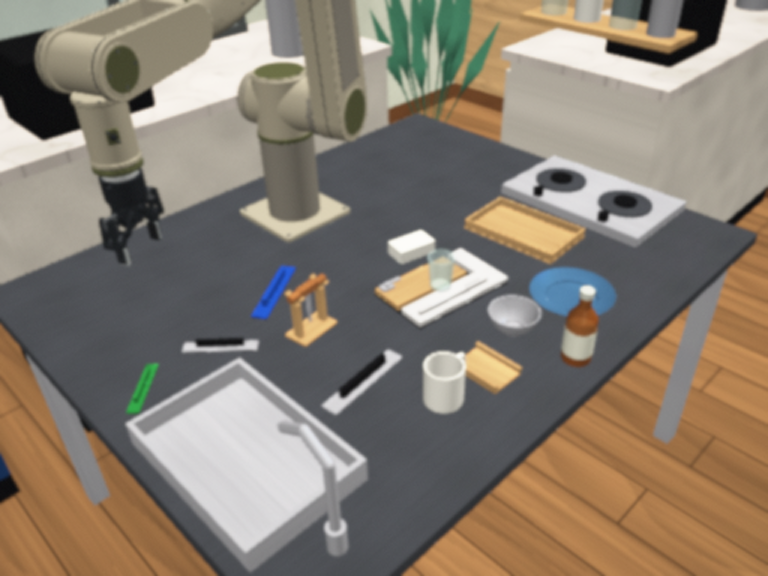

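The top view (768-wide picture) shows the panel at about (322,290) with only the tumbler on it, at (323,285). The tray is at (180,292), the stand and pick at (454,338), and the large steel straightedge at (466,255). The small grey one at (523,381), the blue one and the green one are look-alikes. The sponge holder is at (290,358).

```bash
cat > h.py <<'E'
from station import bot,vision,order
import cv2,numpy as np
class Cam:
    def __init__(s,name):
        d=vision.get_image(name); s.img=d["img"]; s.depth=d["depth"]; s.E=np.array(d["extrinsics"],float)
        f=192/np.tan(np.radians(d["vfov"])/2); s.K=np.array([[f,0,d["cx"]],[0,f,d["cy"]],[0,0,1.]]); s.D=np.array([d["k1"],0,0,0,0.])
        s.R=s.E[:3,:3]; s.t=s.E[:3,3]; s.o=-s.R.T@s.t; s.hsv=cv2.cvtColor(s.img,cv2.COLOR_RGB2HSV)
    def rays(s,p):
        p=np.asarray(p,float).reshape(-1,1,2); u=cv2.undistortPoints(p,s.K,s.D).reshape(-1,2)
        return np.c_[u,np.ones(len(u))]@s.R
    def plane(s,p,z):
        r=s.rays(p); return s.o+r*((z-s.o[2])/r[:,2])[:,None]
    def proj(s,P):
        return cv2.projectPoints(np.asarray(P,float).reshape(-1,1,3),cv2.Rodrigues(s.R)[0],s.t,s.K,s.D)[0].reshape(-1,2)
    def cloud(s):
        v,u=np.mgrid[:384,:512]; return (s.o+s.rays(np.c_[u.ravel(),v.ravel()])*s.depth.ravel()[:,None]).reshape(384,512,3)
def tri(c1,p1,c2,p2):
    "midpoint of the closest approach of two rays, and the gap"
    a=c1.rays(p1)[0];b=c2.rays(p2)[0];s,_,_,_=np.linalg.lstsq(np.c_[a,-b],c2.o-c1.o,rcond=None)
    A=c1.o+s[0]*a;B=c2.o+s[1]*b;return (A+B)/2,np.linalg.norm(A-B)
def rect(P):
    (c,(w,h),a)=cv2.minAreaRect(np.asarray(P,np.float32)[:,:2].copy()); return np.round(c,1),round(w,1),round(h,1),round(a,2)
E
python3 - <<'E'
from h import *
for n in("top","scene"):
    c=Cam(n);P=c.cloud();z=P[...,2]
    print(n,c.o.round())
    for lab,xy in dict(panelback=(322,262),counter=(230,320),tray=(180,292),sponge=(290,358),se=(466,245)).items():
        if n=="top":
            u,v=int(xy[0]/1.5),int(xy[1]/1.5);print(lab,P[v,u].round(1),c.img[v,u])
    ok=(z>3)&(z<140)&(P[...,0]>300)&(P[...,0]<850)&(np.abs(P[...,1])<600)
    cv2.imwrite(f"pics/h_{n}.png",0) if 0 else None
    k,lab,st,_=cv2.connectedComponentsWithStats(ok.astype(np.uint8))
    for i in range(1,k):
        if st[i,4]>60: 
            m=lab==i; print(st[i],P[m].mean(0).round(),"zmax",np.percentile(z[m],[5,50,98]).round(),rect(P[m]),c.img[m].mean(0).round())
E
```

```text
top [ 381. -146. 1471.]
panelback [596.   13.7  16.7] [212 213 214]
counter [453.9 223.1   5.4] [ 96 100 103]
tray [ 5.176e+02  3.468e+02 -4.000e-01] [198 173 131]
sponge [371.9  74.3  34.3] [232 235 227]
se [ 648.2 -322.5   -1.4] [ 98 101 105]
[ 137  102   63   56 2064] [761. 188.  12.] zmax [ 4. 11. 23.] (array([762.1, 189.5]), 208.1, 195.8, 68.6) [ 94. 130. 157.]
[242 108  31  37 736] [ 775. -133.   12.] zmax [ 5. 10. 25.] (array([ 775.4, -130.3]), 102.9, 133.8, 86.6) [192. 169. 131.]
[270 110  36  35 546] [ 767. -243.   39.] zmax [ 4. 34. 88.] (array([ 776.7, -237. ]), 106.4, 116.6, 71.48) [175. 174. 166.]
[200 113  35  38 765] [740.   9.  25.] zmax [ 4. 21. 54.] (array([744.9,   5. ]), 126.9, 126.4, 31.03) [157. 157. 157.]
[  43  114   50  140 4672] [547. 531.  31.] zmax [16. 31. 48.] (array([553.1, 529.5]), 141.0, 503.4, 90.0) [146. 149. 154.]
[ 352  116   41  111 3549] [ 625. -537.   18.] zmax [ 5. 11. 53.] (array([ 628.6, -535.4]), 394.9, 128.7, 0.07) [180. 182. 186.]
[  93  153   54   83 3052] [516. 343.  10.] zmax [ 4.  8. 31.] (array([518.5, 345.4]), 291.7, 189.7, 2.37) [1
[... 1082 characters left out ...]
. 14. 49.] (array([764.7, 123.5]), 183.1, 342.9, 4.45) [116. 143. 168.]
[189 183  35  48 883] [ 431. -297.   55.] zmax [  5.  50. 119.] (array([ 418.6, -262.3]), 74.9, 176.1, 18.06) [182. 143.  98.]
[128 225  43  11 253] [ 342. -458.   12.] zmax [ 3. 11. 23.] (array([ 344.8, -458. ]), 130.9, 33.6, 51.34) [94. 94. 96.]
[ 282  228   66   48 1761] [ 777. -203.   34.] zmax [ 6. 22. 85.] (array([ 756.6, -193.1]), 198.3, 151.5, 89.65) [206. 189. 158.]
[214 233  53  44 608] [ 630. -333.   13.] zmax [ 3.  8. 29.] (array([ 623.7, -328.3]), 45.1, 205.1, 5.5) [128. 127. 129.]
[ 124  239  121  109 5203] [ 618. -538.   19.] zmax [ 6. 10. 51.] (array([ 621.3, -526.8]), 366.8, 146.5, 0.05) [198. 197. 199.]
```

```bash
python3 - <<'E'
from h import *
a=Cam("top").img[155:240,160:335,::-1]; b=Cam("scene").img[145:285,180:345,::-1]
a=cv2.resize(a,None,fx=4.5,fy=4.5,interpolation=cv2.INTER_CUBIC); b=cv2.resize(b,None,fx=4.2,fy=4.2,interpolation=cv2.INTER_CUBIC)
cv2.imwrite("pics/ctop.png",a);cv2.imwrite("pics/cscene.png",b)
E
```

```text
(no output)
```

View pics/ctop.png

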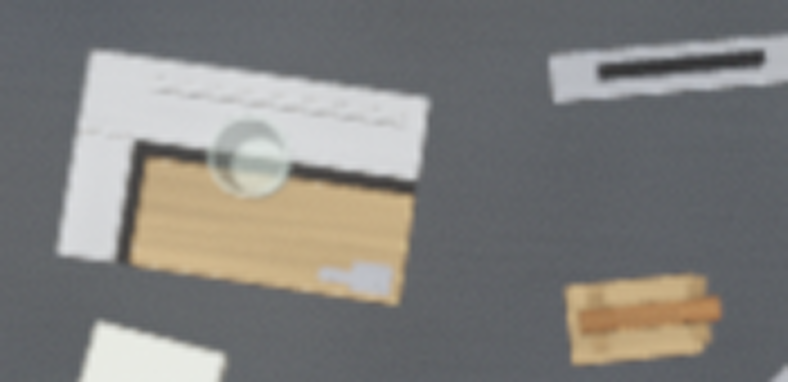

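View pics/cscene.png

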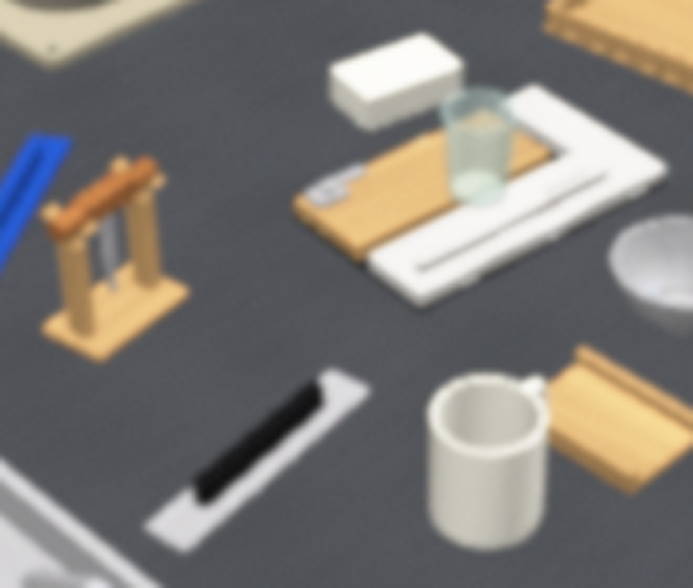

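The top crop shows the seam as a dark L, with the corner at about (140,148), the long leg running to (412,188) and the short leg to (122,262). The tumbler stands over the long leg at (248,160). The scene crop shows the pick hanging in the stand at (105,200) and the black-ridged straightedge at (260,450). Next I'll fit the outlines.

```bash
cat >> h.py <<'E'
from scipy.optimize import least_squares
def contour(c,mask_fn,seed):
    "outline (pixels) of the mask's blob at the pixel seed, on the picture enlarged 4 times"
    big=cv2.resize(c.img,None,fx=4,fy=4,interpolation=cv2.INTER_CUBIC); m=mask_fn(big.astype(int)).astype(np.uint8)
    m=cv2.morphologyEx(m,cv2.MORPH_OPEN,np.ones((5,5)))
    n,lab=cv2.connectedComponents(m); y,x=int(seed[1]*4),int(seed[0]*4); w=lab[y-8:y+9,x-8:x+9]; w=w[w>0]
    k=np.bincount(w).argmax()
    cs=cv2.findContours((lab==k).astype(np.uint8),cv2.RETR_EXTERNAL,cv2.CHAIN_APPROX_NONE)[0]
    return (max(cs,key=len).reshape(-1,2)+.5)/4-.5
def fitrect(obs,hx,hy,ztop,init,zbot=0,tol=8,off=(0,0)):
    "pose (x,y,yaw) of a box from outlines; sides facing a camera are outlined by their lower edge"
    init=np.array(init,float)
    N=np.array([[1,0],[-1,0],[0,1],[0,-1.]]);H=np.array([hx,hx,hy,hy])
    L=[(c,c.plane(p,ztop)[:,:2],c.plane(p,zbot)[:,:2]) for c,p in obs]
    def d(q,t):
        co,s=np.cos(q[2]),np.sin(q[2]);R=np.array([[co,-s],[s,co]]);out=[]
        for c,A,B in L:
            ol=(c.o[:2]-q[:2])@R
            a,b=(A-q[:2])@R,(B-q[:2])@R
            D=np.stack([(b if ol@N[i]>H[i] else a)@N[i]-H[i] for i in range(4)],1)
            tang=np.stack([np.abs((a)@N[i][::-1])-H[3-i] for i in range(4)],1)
            D=np.where(tang<-6,D,99); out.append(D[np.arange(len(D)),np.abs(D).argmin(1)])
        return np.clip(np.concatenate(out),-t,t)
    q=init
    for t in(25,tol,5,4): q=least_squares(lambda q:d(q,t),q,loss="soft_l1",f_scale=1,x_scale=[1,1,.01]).x
    r=d(q,4);return q.round(4),round(float(np.sqrt(np.mean(r[abs(r)<4]**2))),2),round(float((abs(r)<4).mean()),2)
E
cat > m.py <<'E'
from h import *
T,S=Cam("top"),Cam("scene")
V=lambda th:(lambda b:b.max(2)>th)
def both(n,f,sT,sS,*a,**k):
    o=[(T,contour(T,f,sT)),(S,contour(S,f,sS))]
    for nm,x in(("top",o[:1]),("scene",o[1:]),("both",o)):
        try: print(n,nm,*fitrect(x,*a,**k))
        except Exception as e: print(n,nm,e)
E
python3 - <<'E'
from m import *
# centres: panel outline centre is panel(-10,17.5)
both("panelrect",V(158),(205,172),(290,206),80,132.5,18,(525,12,-.11))
both("se",V(142),(285,173),(218,274),18,100,6,(623,-328,.09),)
both("stand",V(150),(287,231),(204,230),30,50,12,(423,-297,.05),)
both("tray",V(150),(120,195),(345,150),130,80,28,(517,345,.04))
both("sponge",V(160),(193,238),(275,163),30,50,35,(370,73,-.2))
om=lambda b:(b[...,0]-b[...,2]>85)&(b[...,0]-b[...,1]>45)
both("bar",om,(304,224.5),(205,192),9,50,110,(425,-300,.05),zbot=110)
E
```

```text
panelrect top [ 5.277786e+02  1.260060e+01 -1.162000e-01] 0.63 0.58
panelrect scene [ 5.189368e+02  1.475370e+01 -1.136000e-01] 1.25 0.33
panelrect both [ 5.276383e+02  1.292740e+01 -1.160000e-01] 0.96 0.47
se top [ 6.239432e+02 -3.233873e+02  1.176000e-01] 0.59 0.91
se scene [ 6.233644e+02 -3.230061e+02  1.154000e-01] 0.56 0.57
se both [ 6.237612e+02 -3.231824e+02  1.163000e-01] 0.67 0.75
stand top [ 4.263833e+02 -2.938950e+02  1.257000e-01] 1.29 0.8
stand scene [ 4.247979e+02 -2.903008e+02  1.316000e-01] 1.09 0.25
stand both [ 4.259442e+02 -2.927399e+02  1.269000e-01] 1.47 0.47
tray top [5.154110e+02 3.383014e+02 5.780000e-02] 2.57 0.56
tray scene [5.154467e+02 3.409703e+02 5.650000e-02] 1.83 0.58
tray both [5.153177e+02 3.414012e+02 5.240000e-02] 1.43 0.47
sponge top [ 3.709706e+02  7.598430e+01 -2.245000e-01] 0.73 0.86
sponge scene [ 3.695761e+02  7.706370e+01 -2.271000e-01] 1.68 0.15
sponge both [ 3.706289e+02  7.641390e+01 -2.263000e-01] 1.09 0.32Traceback (most recent call last):
  File "<stdin>", line 9, in <module>
  File "m.py", line 5, in both
    o=[(T,contour(T,f,sT)),(S,contour(S,f,sS))]
          ~~~~~~~^^^^^^^^
  File "h.py", line 29, in contour
    k=np.bincount(w).argmax()
ValueError: attempt to get argmax of an empty sequence
```

```bash
python3 - <<'E'
from m import *
import h
print(T.img[224:227,298:310:3].tolist(), S.img[192,200:210:3].tolist())
cl=lambda f,k:(lambda b:cv2.morphologyEx(f(b).astype(np.uint8),cv2.MORPH_CLOSE,np.ones((k,k))))
both("panel closed",cl(V(158),33),(205,172),(290,206),80,132.5,18,(527,12.6,-.116),tol=6)
om=lambda b:(b[...,0]-b[...,2]>75)&(b[...,0]-b[...,1]>38)
for c,s,nm in((T,(304,225),"top"),(S,(205,192),"scene")):
    p=contour(c,om,s); print(nm,"px rect",rect(p),"bar at110",rect(c.plane(p,110)),*fitrect([(c,p)],9,50,110,(425,-297,.12),zbot=110))
# bar ends triangulated
pt=contour(T,om,(304,225));ps=contour(S,om,(205,192))
def ends(p):
    vx,vy,x,y=cv2.fitLine(p.astype(np.float32),cv2.DIST_HUBER,0,.01,.01).ravel();t=(p-[x,y])@[vx,vy];return np.array([x,y])+np.outer([t.min(),t.max()],[vx,vy])
et,es=ends(pt),ends(ps); et=et[np.argsort(et[:,0])];es=es[np.argsort(-es[:,0])]
for a,b in zip(et,es): print("end",[np.round(v,1) for v in tri(T,a,S,b)])
# seam: darkness-weighted centre across the legs, panel frame guess
O=np.array([535.7,-5.9]);yaw=-.116;R=np.array([[np.cos(yaw),-np.sin(yaw)],[np.sin(yaw),np.cos(yaw)]])
g=T.img.max(2).astype(np.float32)
def prof(P2):
    q=T.proj(np.c_[P2@R.T+O,np.full(len(P2),18.)]).astype(np.float32); return cv2.remap(g,q[:,:1],q[:,1:],cv2.INTER_CUBIC).ravel()
s=np.arange(-16,17,1.)
for nm,mk,vals in(("long y",lambda v:np.c_[s,np.full(len(s),v)],(80,60,-20,-40,-60,-80,-100)),("short x",lambda v:np.c_[np.full(len(s),v),100+s],(-75,-60,-45,-30,-15))):
    for v in vals:
        w=np.clip(150-prof(mk(v)),0,None); e=s[w>w.max()/2]; print(nm,v,"centre",round(float((w*s).sum()/w.sum()),1),"span",e[0],e[-1])
E
```

```text
[[[176, 133, 90], [174, 130, 86], [179, 135, 92], [178, 134, 90]], [[173, 128, 86], [174, 131, 88], [175, 131, 87], [174, 129, 86]], [[172, 128, 87], [170, 126, 85], [171, 128, 86], [173, 130, 89]]] [[203, 134, 76], [191, 122, 69], [145, 91, 51], [130, 84, 49]]
panel closed top [ 5.278166e+02  1.264690e+01 -1.167000e-01] 0.7 0.96
panel closed scene [ 5.215635e+02  2.029310e+01 -1.622000e-01] 2.05 0.05
panel closed both [ 5.277355e+02  1.295460e+01 -1.167000e-01] 0.96 0.16
top px rect (array([303.9, 224.6]), 4.7, 30.2, 84.05) bar at110 (array([ 426.4, -292.9]), 15.2, 97.7, 7.57) [ 4.264488e+02 -2.933345e+02  1.248000e-01] 2.32 0.88
scene px rect (array([204.1, 191.6]), 9.4, 28.7, 55.89) bar at110 (array([ 425.8, -290.9]), 41.9, 109.5, 7.52) [ 4.296847e+02 -2.928456e+02  3.310000e-02] 1.58 0.3
end [array([ 422.6, -242.2,  109. ]), np.float64(5.7)]
end [array([ 431.8, -342. ,  111. ]), np.float64(2.2)]
long y 80 centre -0.7 span -4.0 3.0
long y 60 centre -1.2 span -5.0 3.0
long y -20 centre -1.0 span -5.0 3.0
long y -40 centre -0.6 span -4.0 3.0
long y -60 centre -1.1 span -5.0 3.0
long y -80 centre -1.3 span -5.0 3.0
long y -100 centre -0.9 span -5.0 3.0
short x -75 centre -0.8 span -4.0 3.0
short x -60 centre -1.5 span -5.0 2.0
short x -45 centre -1.6 span -5.0 2.0
short x -30 centre -1.0 span -5.0 3.0
short x -15 centre -1.4 span -5.0 2.0
```

```bash
cat >> h.py <<'E'
from scipy.spatial.transform import Rotation as Ro
def go(x,y,z,th=None,flip=True):
    "tool-frame shift (cm) and roll (deg) to a TCP target, tool x axis to world heading th (mod pi if flip)"
    s=bot.read_state(); p=s["ee_pos"]; q=s["ee_rot"]; R=Ro.from_quat([q[1],q[2],q[3],q[0]]).as_matrix()
    d=R.T@(np.array([x,y,z])-p)/10; h=np.arctan2(R[1,0],R[0,0]); roll=0
    if th is not None:
        roll=-(th-h); per=np.pi if flip else 2*np.pi; roll=(roll+per/2)%per-per/2
    print("t %.1f"%s["time_s"],"pos",p.round(1),"heading %.4f"%h,"tilt %.4f"%np.arccos(-R[2,2]),"F",s["contact_force"].round(1),"w %.1f"%s["grip_width"],"q6 %.2f"%s["joint_pos"][5],"| delta cm",d.round(2),"roll deg %.2f"%np.degrees(roll))
E
python3 - <<'E'
from m import *
for n,c in(("top",T),("scene",S)):
    P=c.cloud();m=(P[...,2]>45)&(P[...,2]<115)&(np.hypot(P[...,0]-545,P[...,1]-10)<70)
    Q=P[m]; print(n,m.sum(),Q.mean(0).round(1),np.percentile(Q[:,2],[5,50,95]).round())
    for lo,hi in((45,80),(80,105)):
        q=Q[(Q[:,2]>lo)&(Q[:,2]<hi)]
        if len(q)>10: print(lo,len(q),q.mean(0).round(1),[np.round(v,1) for v in cv2.minEnclosingCircle(q[:,:2].astype(np.float32).copy())])
    v,u=np.nonzero(m); p=np.c_[u,v]; print("outline px",u.min(),u.max(),v.min(),v.max())
    e=c.plane(p,98); print("on z98",rect(e))
go(545,10,250)
E
```

```text
top 142 [538.7   6.   83.2] [ 50.  91. 102.]
45 53 [543.4  10.3  62.7] [array([532.8,   0.7]), np.float64(27.2)]
80 89 [535.9   3.5  95.3] [array([532.8,   1.1]), np.float64(31.1)]
outline px 206 223 181 198
on z98 (array([532.7,   1. ]), 56.3, 55.9, 2.23)
scene 345 [538.9  -6.7  77.1] [49. 79. 97.]
45 184 [541.4 -10.   65.8] [array([534.6,  -2.7]), np.float64(32.3)]
80 161 [536.1  -3.   90. ] [array([534. ,  -4.3]), np.float64(33.8)]
outline px 285 302 167 188
on z98 (array([560.8, -29.8]), 56.2, 121.6, 42.7)
t 0.6 pos [ 258.2 -541.6  245.3] heading 0.4448 tilt 0.0000 F [ 1.1  0.6 -0.4] w 85.4 q6 -0.09 | delta cm [ 49.63 -37.45  -0.47] roll deg 0.00
```

Call:
carry_out --deltas '[{"roll": -7.1,"fingers": 1},{"roll": -7.1},{"roll": -7.1},{"roll": -7.1},{"roll": -7.1},{"roll": -7.1},{"roll": -7.1},{"roll": -7.1},{"roll": -1.0}]'

```text
schema error: expected keys fingers, x, y, z, roll
```

Call:
carry_out --deltas '[{"x": 3.55,"y": 1.3},{"x": 3.55,"y": 1.3},{"x": 3.55,"y": 1.3},{"x": 3.55,"y": 1.3},{"x": 3.55,"y": 1.3},{"x": 3.55,"y": 1.3},{"x": 3.55,"y": 1.3},{"x": 3.55,"y": 1.3},{"x": 3.55,"y": 1.3},{"x": 3.55,"y": 1.3},{"x": 3.55,"y": 1.3},{"x": 3.55,"y": 1.3},{"x": 3.55,"y": 1.3},{"x": 3.55,"y": 1.3},{"x": 3.55,"y": 1.3},{"x": 3.55,"y": 1.3},{}]'

```text
schema error: expected keys fingers, x, y, z, roll
```

```bash
python3 -c "
from h import *
go(533.5,-1,66,1.454)"
```

```text
t 0.6 pos [ 258.2 -541.6  245.3] heading 0.4448 tilt 0.0000 F [ 1.1  0.6 -0.4] w 85.4 q6 -0.09 | delta cm [ 48.11 -36.95  17.93] roll deg -57.82
```

Call:
carry_out --deltas '[{"fingers": 1,"x": 0,"y": 0,"z": 0,"roll": -7.1},{"fingers": 1,"x": 0,"y": 0,"z": 0,"roll": -7.1},{"fingers": 1,"x": 0,"y": 0,"z": 0,"roll": -7.1},{"fingers": 1,"x": 0,"y": 0,"z": 0,"roll": -7.1},{"fingers": 1,"x": 0,"y": 0,"z": 0,"roll": -7.1},{"fingers": 1,"x": 0,"y": 0,"z": 0,"roll": -7.1},{"fingers": 1,"x": 0,"y": 0,"z": 0,"roll": -7.1},{"fingers": 1,"x": 0,"y": 0,"z": 0,"roll": -7.1},{"fingers": 1,"x": 0,"y": 0,"z": 0,"roll": -1.0}]'

```text
time_s: 1.35
ee_pos: [258.2, -541.6, 245.3]
ee_rot: [0.0, 0.745, 0.667, -0.0]
contact_force: [-0.4, 0.2, -1.0]
grip_width: 85.6
grasp_force: 0.0
```

Call:
carry_out --deltas '[{"fingers": 1,"x": 3.55,"y": 1.3,"z": 0,"roll": 0},{"fingers": 1,"x": 3.55,"y": 1.3,"z": 0,"roll": 0},{"fingers": 1,"x": 3.55,"y": 1.3,"z": 0,"roll": 0},{"fingers": 1,"x": 3.55,"y": 1.3,"z": 0,"roll": 0},{"fingers": 1,"x": 3.55,"y": 1.3,"z": 0,"roll": 0},{"fingers": 1,"x": 3.55,"y": 1.3,"z": 0,"roll": 0},{"fingers": 1,"x": 3.55,"y": 1.3,"z": 0,"roll": 0},{"fingers": 1,"x": 3.55,"y": 1.3,"z": 0,"roll": 0},{"fingers": 1,"x": 3.55,"y": 1.3,"z": 0,"roll": 0},{"fingers": 1,"x": 3.55,"y": 1.3,"z": 0,"roll": 0},{"fingers": 1,"x": 3.55,"y": 1.3,"z": 0,"roll": 0},{"fingers": 1,"x": 3.55,"y": 1.3,"z": 0,"roll": 0},{"fingers": 1,"x": 3.55,"y": 1.3,"z": 0,"roll": 0},{"fingers": 1,"x": 3.55,"y": 1.3,"z": 0,"roll": 0},{"fingers": 1,"x": 3.55,"y": 1.3,"z": 0,"roll": 0},{"fingers": 1,"x": 3.55,"y": 1.3,"z": 0,"roll": 0},{"fingers": 1,"x": 0,"y": 0,"z": 0,"roll": 0}]'

```text
time_s: 2.77
ee_pos: [532.9, 3.9, 245.3]
ee_rot: [-0.001, 0.747, 0.665, 0.001]
contact_force: [0.2, 0.3, -0.3]
grip_width: 85.5
grasp_force: 0.0
```

```bash
python3 -c "
from h import *
go(533.5,-1,66,1.454)"
```

```text
t 2.8 pos [532.9   3.9 245.3] heading 1.4547 tilt 0.0028 F [ 0.2  0.3 -0.3] w 85.5 q6 0.03 | delta cm [-0.53  0.1  17.93] roll deg 0.04
```

Call:
carry_out --deltas '[{"fingers": 1,"x": 0,"y": 0.1,"z": 3,"roll": 0},{"fingers": 1,"x": 0,"y": 0,"z": 3,"roll": 0},{"fingers": 1,"x": 0,"y": 0,"z": 0,"roll": 0}]'

```text
time_s: 3.02
ee_pos: [528.7, -1.4, 179.1]
ee_rot: [-0.003, 0.748, 0.664, -0.003]
contact_force: [-1.6, 0.5, -1.5]
grip_width: 85.3
grasp_force: 0.0
```

```bash
python3 -c "
from h import *
go(533.5,-1,66,1.454)"
```

```text
t 3.0 pos [528.7  -1.4 179.1] heading 1.4513 tilt 0.0094 F [-1.6  0.5 -1.5] w 85.3 q6 0.02 | delta cm [ 0.1   0.58 11.3 ] roll deg -0.16
```

Call:
carry_out --deltas '[{"fingers": 1,"x": 0,"y": 0.15,"z": 2.5,"roll": 0},{"fingers": 1,"x": 0,"y": 0,"z": 2.5,"roll": 0},{"fingers": 1,"x": 0,"y": 0,"z": 2.5,"roll": 0},{"fingers": 1,"x": 0,"y": 0,"z": 2.0,"roll": 0},{"fingers": 1,"x": 0,"y": 0,"z": 1.5,"roll": 0},{"fingers": 1,"x": 0,"y": 0,"z": 0.9,"roll": 0},{"fingers": 1,"x": 0,"y": 0,"z": 0,"roll": 0},{"fingers": 1,"x": 0,"y": 0,"z": 0,"roll": 0},{"fingers": 1,"x": 0,"y": 0,"z": 0,"roll": 0}]'

```text
time_s: 3.77
ee_pos: [534.9, -2.4, 68.1]
ee_rot: [0.001, 0.748, 0.664, 0.001]
contact_force: [-0.3, -0.7, -0.4]
grip_width: 85.4
grasp_force: 0.0
```

Call:
carry_out --deltas '[{"fingers": 0.6,"x": 0,"y": 0,"z": 0,"roll": 0},{"fingers": 0.6,"x": 0,"y": 0,"z": 0,"roll": 0},{"fingers": 0.6,"x": 0,"y": 0,"z": 0,"roll": 0},{"fingers": 0.6,"x": 0,"y": 0,"z": 0,"roll": 0},{"fingers": 0.6,"x": 0,"y": 0,"z": 0,"roll": 0},{"fingers": 0.6,"x": 0,"y": 0,"z": 0,"roll": 0},{"fingers": 0.6,"x": 0,"y": 0,"z": 0,"roll": 0},{"fingers": 0.6,"x": 0,"y": 0,"z": 0,"roll": 0}]' --grip_force 30

```text
time_s: 4.43
ee_pos: [534.7, -2.2, 68.1]
ee_rot: [0.001, 0.747, 0.664, 0.001]
contact_force: [-3.0, 0.4, 7.5]
grip_width: 60.8
grasp_force: 30.6
```

Call:
carry_out --deltas '[{"fingers": 0.6,"x": 0,"y": 0,"z": -1.0,"roll": 0},{"fingers": 0.6,"x": 0,"y": 0,"z": -2.0,"roll": 0},{"fingers": 0.6,"x": 0,"y": 0,"z": -2.5,"roll": 0},{"fingers": 0.6,"x": 0,"y": 0,"z": -2.5,"roll": 0},{"fingers": 0.6,"x": 1.0,"y": -0.2,"z": 0,"roll": 0},{"fingers": 0.6,"x": 2.0,"y": -0.4,"z": 0,"roll": 0},{"fingers": 0.6,"x": 3.0,"y": -0.5,"z": 0,"roll": 0},{"fingers": 0.6,"x": 3.0,"y": -0.5,"z": 0,"roll": 0},{"fingers": 0.6,"x": 3.0,"y": -0.5,"z": 0,"roll": 0},{"fingers": 0.6,"x": 3.0,"y": -0.5,"z": 0,"roll": 0},{"fingers": 0.6,"x": 3.0,"y": -0.5,"z": 0,"roll": 0},{"fingers": 0.6,"x": 3.0,"y": -0.5,"z": 0,"roll": 0},{"fingers": 0.6,"x": 3.0,"y": -0.5,"z": 0,"roll": 0},{"fingers": 0.6,"x": 3.0,"y": -0.5,"z": 0,"roll": 0},{"fingers": 0.6,"x": 3.0,"y": -0.5,"z": 0,"roll": 0},{"fingers": 0.6,"x": 2.0,"y": -0.5,"z": 0,"roll": 0},{"fingers": 0.6,"x": 1.7,"y": -0.3,"z": 0,"roll": 0},{"fingers": 0.6,"x": 0,"y": 0,"z": 0,"roll": 0},{"fingers": 0.6,"x": 0,"y": 0,"z": 0,"roll": 0},{"fingers": 0.6,"x": 0,"y": 0,"z": 0,"roll": 0}]'

```text
time_s: 6.1
ee_pos: [514.1, 339.0, 145.9]
ee_rot: [0.0, 0.747, 0.665, -0.001]
contact_force: [-0.5, 0.1, -2.2]
grip_width: 60.4
grasp_force: 33.2
```

```bash
python3 - <<'E'
from h import *
go(515,340,57)
a=Cam("top").img[130:240,80:240,::-1]; cv2.imwrite("pics/t2.png",cv2.resize(a,None,fx=4,fy=4,interpolation=cv2.INTER_CUBIC))
b=Cam("scene").img[60:200,230:420,::-1]; cv2.imwrite("pics/s2.png",cv2.resize(b,None,fx=4,fy=4,interpolation=cv2.INTER_CUBIC))
E
```

```text
t 6.1 pos [514.1 339.  145.9] heading 1.4538 tilt 0.0010 F [-0.5  0.1 -2.2] w 60.4 q6 0.62 | delta cm [0.12 0.08 8.89] roll deg 0.00
```

View pics/s2.png

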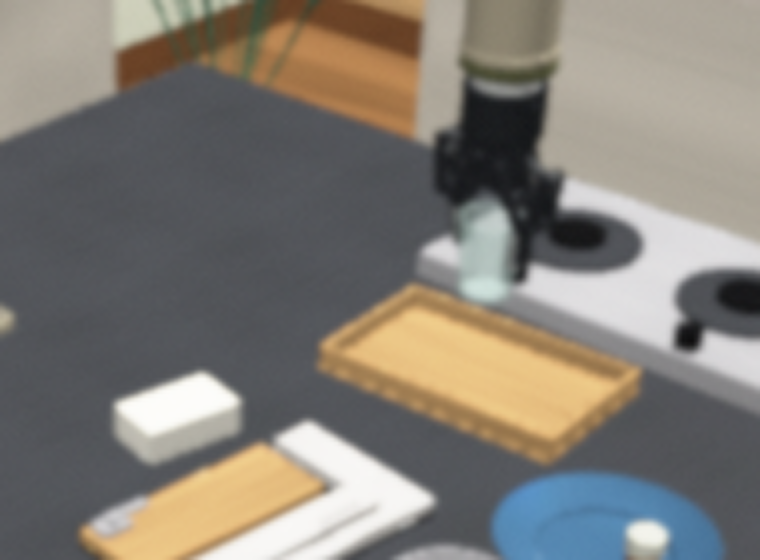

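The tumbler is held upright over the tray, at about (485,255) in the crop. I'll lower it now.

Call:
carry_out --deltas '[{"fingers": 0.6,"x": 0,"y": 0,"z": 1.0,"roll": 0},{"fingers": 0.6,"x": 0,"y": 0,"z": 2.0,"roll": 0},{"fingers": 0.6,"x": 0,"y": 0,"z": 2.0,"roll": 0},{"fingers": 0.6,"x": 0,"y": 0,"z": 1.5,"roll": 0},{"fingers": 0.6,"x": 0,"y": 0,"z": 1.0,"roll": 0},{"fingers": 0.6,"x": 0,"y": 0,"z": 0.5,"roll": 0},{"fingers": 0.6,"x": 0,"y": 0,"z": 0.3,"roll": 0},{"fingers": 0.6,"x": 0,"y": 0,"z": 0.2,"roll": 0},{"fingers": 0.6,"x": 0,"y": 0,"z": 0.2,"roll": 0},{"fingers": 0.6,"x": 0,"y": 0,"z": 0.1,"roll": 0},{"fingers": 0.6,"x": 0,"y": 0,"z": 0,"roll": 0},{"fingers": 0.6,"x": 0,"y": 0,"z": 0,"roll": 0}]'

```text
time_s: 7.2
ee_pos: [514.8, 339.7, 58.9]
ee_rot: [0.0, 0.747, 0.665, 0.0]
contact_force: [0.8, -0.7, -2.6]
grip_width: 60.7
grasp_force: 33.2
```

Call:
carry_out --deltas '[{"fingers": 0.6,"x": 0,"y": 0,"z": 0.1,"roll": 0},{"fingers": 0.6,"x": 0,"y": 0,"z": 0.1,"roll": 0},{"fingers": 0.6,"x": 0,"y": 0,"z": 0.1,"roll": 0},{"fingers": 0.6,"x": 0,"y": 0,"z": 0.0,"roll": 0},{"fingers": 0.6,"x": 0,"y": 0,"z": 0,"roll": 0}]'

```text
time_s: 7.62
ee_pos: [514.8, 339.9, 56.2]
ee_rot: [-0.0, 0.747, 0.665, 0.001]
contact_force: [-3.7, 0.3, 4.7]
grip_width: 60.7
grasp_force: 33.2
```

Call:
carry_out --deltas '[{"fingers": 0.8,"x": 0,"y": 0,"z": 0,"roll": 0},{"fingers": 0.9,"x": 0,"y": 0,"z": 0,"roll": 0},{"fingers": 1,"x": 0,"y": 0,"z": 0,"roll": 0},{"fingers": 1,"x": 0,"y": 0,"z": 0,"roll": 0},{"fingers": 1,"x": 0,"y": 0,"z": 0,"roll": 0},{"fingers": 1,"x": 0,"y": 0,"z": -0.5,"roll": 0},{"fingers": 1,"x": 0,"y": 0,"z": -1,"roll": 0},{"fingers": 1,"x": 0,"y": 0,"z": -2,"roll": 0},{"fingers": 1,"x": 0,"y": 0,"z": -3,"roll": 0},{"fingers": 1,"x": 0,"y": 0,"z": -3,"roll": 0},{"fingers": 1,"x": 0,"y": 0,"z": -3,"roll": 0}]'

```text
time_s: 8.53
ee_pos: [514.4, 339.4, 182.6]
ee_rot: [0.0, 0.747, 0.664, 0.0]
contact_force: [-0.1, -0.1, 0.2]
grip_width: 85.7
grasp_force: 0.0
```

Call:
carry_out --deltas '[{"fingers": 1,"x": -1.6,"y": 0.5,"z": 0,"roll": 0},{"fingers": 1,"x": -3.6,"y": 1.0,"z": 0,"roll": 0},{"fingers": 1,"x": -3.6,"y": 1.0,"z": 0,"roll": 0},{"fingers": 1,"x": -3.6,"y": 1.0,"z": 0,"roll": 0},{"fingers": 1,"x": -3.6,"y": 1.0,"z": 0,"roll": 0},{"fingers": 1,"x": -3.6,"y": 1.0,"z": 0,"roll": 0},{"fingers": 1,"x": -3.6,"y": 1.0,"z": 0,"roll": 0},{"fingers": 1,"x": -3.6,"y": 1.0,"z": 0,"roll": 0},{"fingers": 1,"x": -3.6,"y": 1.0,"z": 0,"roll": 0},{"fingers": 1,"x": -3.6,"y": 1.0,"z": 0,"roll": 0},{"fingers": 1,"x": -3.6,"y": 1.0,"z": 0,"roll": 0},{"fingers": 1,"x": -3.6,"y": 1.0,"z": 0,"roll": 0},{"fingers": 1,"x": -3.6,"y": 1.0,"z": 0,"roll": 0},{"fingers": 1,"x": -3.6,"y": 1.0,"z": 0,"roll": 0},{"fingers": 1,"x": -3.6,"y": 1.0,"z": 0,"roll": 0},{"fingers": 1,"x": -3.6,"y": 1.0,"z": 0,"roll": 0},{"fingers": 1,"x": -3.6,"y": 1.0,"z": 0,"roll": 0},{"fingers": 1,"x": -3.6,"y": 1.0,"z": 0,"roll": 0},{"fingers": 0.6,"x": -1.8,"y": 0.5,"z": 0,"roll": 0},{"fingers": 0.6,"x": 0,"y": 0,"z": 0,"roll": -7}]'

```text
time_s: 10.2
ee_pos: [617.2, -328.3, 181.3]
ee_rot: [0.001, 0.708, 0.707, -0.0]
contact_force: [0.3, 0.6, -0.8]
grip_width: 63.8
grasp_force: 0.0
```

Call:
carry_out --deltas '[{"fingers": 0.6,"x": 0,"y": 0,"z": 0,"roll": -6.4},{"fingers": 0.6,"x": 0,"y": 0,"z": 0,"roll": 0},{"fingers": 0.6,"x": 0,"y": 0,"z": 0,"roll": 0},{"fingers": 0.6,"x": 0,"y": 0,"z": 0,"roll": 0}]'

```text
time_s: 10.53
ee_pos: [617.9, -322.9, 181.0]
ee_rot: [0.0, 0.666, 0.746, 0.0]
contact_force: [0.2, -0.4, 0.7]
grip_width: 51.3
grasp_force: 0.0
```

```bash
python3 - <<'E'
from m import *
both("se",V(142),(285,173),(218,274),18,100,6,(624,-323,.116))
go(623.8,-323.2,32,np.pi/2+.1163)
c=T.cloud(); m=(c[...,2]>20)&(c[...,2]<110)&(np.abs(c[...,0]-515)<110)&(np.abs(c[...,1]-340)<60); print("tumbler",m.sum(),cv2.minEnclosingCircle(c[m][:,:2].astype(np.float32).copy()),np.percentile(c[m][:,2],[50,95]))
bk=lambda b:b.max(2)<60
for cam,s in((T,(306,170)),(S,(242,251))):
    P=cam.cloud();p=contour(cam,bk,s);q=p.round().astype(int);print("ridge at z28",rect(cam.plane(p,28)))
E
```

```text
se top [ 505.7283 -277.9174   -1.0781] 2.19 0.02
se scene [ 6.233029e+02 -3.230639e+02  1.152000e-01] 0.58 0.57
se both [ 6.233023e+02 -3.230414e+02  1.152000e-01] 0.86 0.04
t 10.6 pos [ 617.9 -322.8  180.8] heading 1.6855 tilt 0.0005 F [ 0.3 -0.7  0.3] w 51.0 q6 -0.67 | delta cm [-0.1   0.58 14.88] roll deg -0.09
tumbler 268 ((513.0641479492188, 340.959228515625), 31.95456314086914) [63.75659041 88.25356951]Traceback (most recent call last):
  File "<stdin>", line 7, in <module>
  File "h.py", line 29, in contour
    k=np.bincount(w).argmax()
ValueError: attempt to get argmax of an empty sequence
```

Call:
carry_out --deltas '[{"fingers": 0.6,"x": 0,"y": 0.3,"z": 2,"roll": 0},{"fingers": 0.6,"x": 0,"y": 0.25,"z": 3,"roll": 0},{"fingers": 0.6,"x": 0,"y": 0,"z": 3,"roll": 0},{"fingers": 0.6,"x": 0,"y": 0,"z": 3,"roll": 0},{"fingers": 0.6,"x": 0,"y": 0,"z": 2,"roll": 0},{"fingers": 0.6,"x": 0,"y": 0,"z": 1.0,"roll": 0},{"fingers": 0.5,"x": 0,"y": 0,"z": 0.5,"roll": 0},{"fingers": 0.5,"x": 0,"y": 0,"z": 0.2,"roll": 0},{"fingers": 0.5,"x": 0,"y": 0,"z": 0,"roll": 0},{"fingers": 0.5,"x": 0,"y": 0,"z": 0,"roll": 0},{"fingers": 0.5,"x": 0,"y": 0,"z": 0,"roll": 0}]'

```text
time_s: 11.55
ee_pos: [624.4, -323.2, 35.5]
ee_rot: [0.002, 0.665, 0.747, 0.0]
contact_force: [-0.4, -0.2, 0.4]
grip_width: 42.8
grasp_force: 0.0
```

```bash
python3 - <<'E'
from h import *
go(623.5,-323.2,29,np.pi/2+.1158)
b=Cam("scene").img[190:290,160:300,::-1]; cv2.imwrite("pics/s3.png",cv2.resize(b,None,fx=5,fy=5,interpolation=cv2.INTER_CUBIC))
E
```

```text
t 11.6 pos [ 624.4 -323.2   35.5] heading 1.6874 tilt 0.0032 F [-0.4 -0.2  0.4] w 42.8 q6 -0.67 | delta cm [ 0.02 -0.09  0.65] roll deg 0.04
```

View pics/s3.png

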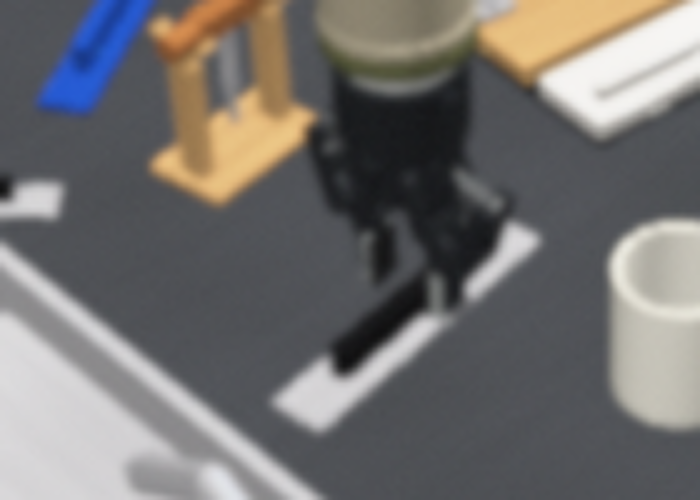

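The fingers straddle the ridge, at about (410,260) in the crop. I'll lower slightly and close.

Call:
carry_out --deltas '[{"fingers": 0.5,"x": 0,"y": 0,"z": 0.4,"roll": 0},{"fingers": 0.5,"x": 0,"y": 0,"z": 0.3,"roll": 0},{"fingers": 0.3,"x": 0,"y": 0,"z": 0,"roll": 0},{"fingers": 0.2,"x": 0,"y": 0,"z": 0,"roll": 0},{"fingers": 0.05,"x": 0,"y": 0,"z": 0,"roll": 0},{"fingers": 0.05,"x": 0,"y": 0,"z": 0,"roll": 0},{"fingers": 0.05,"x": 0,"y": 0,"z": 0,"roll": 0},{"fingers": 0.05,"x": 0,"y": 0,"z": 0,"roll": 0},{"fingers": 0.05,"x": 0,"y": 0,"z": 0,"roll": 0},{"fingers": 0.05,"x": 0,"y": 0,"z": 0,"roll": 0}]' --grip_force 60

```text
time_s: 12.43
ee_pos: [623.1, -322.5, 26.1]
ee_rot: [-0.0, 0.665, 0.747, -0.0]
contact_force: [0.1, -0.4, -1.0]
grip_width: 10.4
grasp_force: 61.6
```

```bash
python3 - <<'E'
from h import *
go(623.5,-323.2,29,np.pi/2+.1158); print(bot.read_state()["grasp_force"])
E
```

```text
t 12.4 pos [ 623.1 -322.5   26.1] heading 1.6874 tilt 0.0002 F [ 0.1 -0.4 -1. ] w 10.4 q6 -0.67 | delta cm [-0.08  0.03 -0.29] roll deg 0.05
61.61936044692993
```

Call:
carry_out --deltas '[{"fingers": 0.3,"x": 0,"y": 0,"z": 0,"roll": 0},{"fingers": 0.3,"x": 0,"y": 0,"z": -0.2,"roll": 0},{"fingers": 0.3,"x": 0,"y": 0,"z": -0.3,"roll": 0},{"fingers": 0.3,"x": 0,"y": 0,"z": 0,"roll": 0},{"fingers": 0.05,"x": 0,"y": 0,"z": 0,"roll": 0},{"fingers": 0.05,"x": 0,"y": 0,"z": 0,"roll": 0},{"fingers": 0.05,"x": 0,"y": 0,"z": 0,"roll": 0},{"fingers": 0.05,"x": 0,"y": 0,"z": 0,"roll": 0},{"fingers": 0.05,"x": 0,"y": 0,"z": 0,"roll": 0},{"fingers": 0.05,"x": 0,"y": 0,"z": 0,"roll": 0}]' --grip_force 80

```text
time_s: 13.27
ee_pos: [623.7, -322.8, 32.2]
ee_rot: [0.001, 0.665, 0.747, 0.0]
contact_force: [-0.8, -0.3, 5.8]
grip_width: 9.4
grasp_force: 80.0
```

Call:
carry_out --deltas '[{"fingers": 0.3,"x": 0,"y": 0,"z": 0,"roll": 0},{"fingers": 0.3,"x": 0,"y": 0,"z": 0,"roll": 0},{"fingers": 0.3,"x": 0,"y": 0,"z": 0,"roll": 0},{"fingers": 0.3,"x": 0,"y": 0,"z": 0,"roll": 0},{"fingers": 0.3,"x": 0,"y": 0,"z": 0,"roll": 0}]'

```text
time_s: 13.68
ee_pos: [623.0, -322.4, 30.9]
ee_rot: [-0.0, 0.665, 0.747, -0.0]
contact_force: [0.7, 0.4, -0.3]
grip_width: 25.5
grasp_force: 0.0
```

Call:
carry_out --deltas '[{"fingers": 0.3,"x": 0,"y": 0,"z": 0.2,"roll": 0},{"fingers": 0.3,"x": 0,"y": 0,"z": 0,"roll": 0},{"fingers": 0.3,"x": 0,"y": 0,"z": 0,"roll": 0},{"fingers": 0.3,"x": 0,"y": 0,"z": 0,"roll": 0},{"fingers": 0.3,"x": 0,"y": 0,"z": 0,"roll": 0}]'

```text
time_s: 14.1
ee_pos: [623.2, -322.5, 29.3]
ee_rot: [0.0, 0.665, 0.747, -0.0]
contact_force: [-0.4, 0.7, 0.2]
grip_width: 25.6
grasp_force: 0.0
```

Call:
carry_out --deltas '[{"fingers": 0.05,"x": 0,"y": 0,"z": 0,"roll": 0},{"fingers": 0.05,"x": 0,"y": 0,"z": 0,"roll": 0},{"fingers": 0.05,"x": 0,"y": 0,"z": 0,"roll": 0},{"fingers": 0.05,"x": 0,"y": 0,"z": 0,"roll": 0},{"fingers": 0.05,"x": 0,"y": 0,"z": 0,"roll": 0},{"fingers": 0.05,"x": 0,"y": 0,"z": 0,"roll": 0}]' --grip_force 80

```text
time_s: 14.6
ee_pos: [623.4, -322.6, 29.7]
ee_rot: [0.0, 0.665, 0.747, 0.0]
contact_force: [-1.5, 0.8, 2.8]
grip_width: 9.6
grasp_force: 80.4
```

Call:
carry_out --deltas '[{"fingers": 0.05,"x": 0,"y": 0,"z": -0.5,"roll": 0},{"fingers": 0.05,"x": 0,"y": 0,"z": -1.5,"roll": 0},{"fingers": 0.05,"x": 0,"y": 0,"z": -2,"roll": 0},{"fingers": 0.05,"x": 0,"y": 0,"z": -2,"roll": 0},{"fingers": 0.05,"x": 0,"y": 0,"z": -2,"roll": 0},{"fingers": 0.05,"x": 0,"y": 0,"z": 0,"roll": 4},{"fingers": 0.05,"x": 0,"y": 0,"z": 0,"roll": 5.3},{"fingers": 0.05,"x": 0,"y": 0,"z": 0,"roll": 4},{"fingers": 0.05,"x": 0,"y": 0,"z": 0,"roll": 0},{"fingers": 0.05,"x": 0,"y": 0,"z": 0,"roll": 0}]'

```text
time_s: 15.43
ee_pos: [623.1, -322.5, 109.9]
ee_rot: [0.0, 0.746, 0.666, 0.0]
contact_force: [0.2, 0.8, -2.4]
grip_width: 9.5
grasp_force: 79.8
```

```bash
python3 - <<'E'
from h import *
go(557.4,-8.8,55,np.pi/2-.1165)
E
```

```text
t 15.4 pos [ 623.1 -322.5  109.9] heading 1.4577 tilt 0.0002 F [ 0.2  0.8 -2.4] w 9.5 q6 -0.44 | delta cm [ 30.43 -10.07   5.49] roll deg 0.19
```

Lifted (weight about 2.4 N). Next I'll carry it over the panel.

Call:
carry_out --deltas '[{"fingers": 0.05,"x": 1,"y": -0.3,"z": 0,"roll": 0.2},{"fingers": 0.05,"x": 2,"y": -0.7,"z": 0,"roll": 0},{"fingers": 0.05,"x": 2.5,"y": -0.9,"z": 0,"roll": 0},{"fingers": 0.05,"x": 2.5,"y": -0.8,"z": 0,"roll": 0},{"fingers": 0.05,"x": 2.5,"y": -0.8,"z": 0,"roll": 0},{"fingers": 0.05,"x": 2.5,"y": -0.8,"z": 0,"roll": 0},{"fingers": 0.05,"x": 2.5,"y": -0.8,"z": 0,"roll": 0},{"fingers": 0.05,"x": 2.5,"y": -0.8,"z": 0,"roll": 0},{"fingers": 0.05,"x": 2.5,"y": -0.8,"z": 0,"roll": 0},{"fingers": 0.05,"x": 2.5,"y": -0.8,"z": 0,"roll": 0},{"fingers": 0.05,"x": 2.5,"y": -0.8,"z": 0,"roll": 0},{"fingers": 0.05,"x": 2.5,"y": -0.8,"z": 0,"roll": 0},{"fingers": 0.05,"x": 1.5,"y": -0.5,"z": 0,"roll": 0},{"fingers": 0.05,"x": 1,"y": -0.3,"z": 0,"roll": 0},{"fingers": 0.05,"x": 0.4,"y": -0.2,"z": 0,"roll": 0},{"fingers": 0.05,"x": 0,"y": 0,"z": 0,"roll": 0},{"fingers": 0.05,"x": 0,"y": 0,"z": 0,"roll": 0},{"fingers": 0.05,"x": 0,"y": 0,"z": 0,"roll": 0},{"fingers": 0.05,"x": 0,"y": 0,"z": 0,"roll": 0}]'

```text
time_s: 17.02
ee_pos: [559.7, -4.7, 109.3]
ee_rot: [0.0, 0.748, 0.663, -0.0]
contact_force: [-0.2, 1.0, -2.3]
grip_width: 9.6
grasp_force: 79.8
```

```bash
python3 - <<'E'
from h import *
go(557.4,-8.8,48,np.pi/2-.1165)
for n,(r,c) in dict(top=((150,240),(165,290)),scene=((140,240),(230,360))).items():
    b=Cam(n).img[r[0]:r[1],c[0]:c[1],::-1]; cv2.imwrite(f"pics/p4{n}.png",cv2.resize(b,None,fx=5,fy=5,interpolation=cv2.INTER_CUBIC))
E
```

```text
t 17.0 pos [559.7  -4.7 109.3] heading 1.4508 tilt 0.0002 F [-0.2  1.  -2.3] w 9.6 q6 0.02 | delta cm [-0.43 -0.18  6.13] roll deg -0.20
```

View pics/p4scene.png

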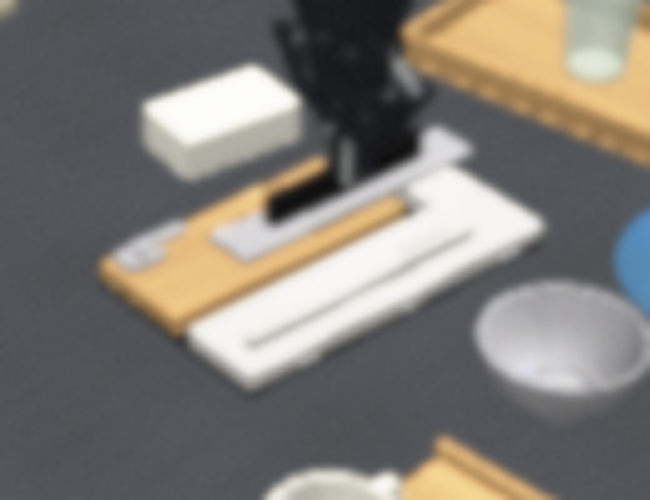

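The straightedge is held level above the panel, parallel to the rail. I'll lower it just in front of the rail.

Call:
carry_out --deltas '[{"fingers": 0.05,"x": -0.4,"y": -0.2,"z": 1,"roll": -0.2},{"fingers": 0.05,"x": 0,"y": 0,"z": 1.5,"roll": 0},{"fingers": 0.05,"x": 0,"y": 0,"z": 1.5,"roll": 0},{"fingers": 0.05,"x": 0,"y": 0,"z": 1,"roll": 0},{"fingers": 0.05,"x": 0,"y": 0,"z": 0.5,"roll": 0},{"fingers": 0.05,"x": 0,"y": 0,"z": 0.2,"roll": 0},{"fingers": 0.05,"x": 0,"y": 0,"z": 0.1,"roll": 0},{"fingers": 0.05,"x": 0,"y": 0,"z": 0.1,"roll": 0},{"fingers": 0.05,"x": 0,"y": 0,"z": 0,"roll": 0},{"fingers": 0.05,"x": 0,"y": 0,"z": 0,"roll": 0},{"fingers": 0.05,"x": 0,"y": 0,"z": 0,"roll": 0}]'

```text
time_s: 18.03
ee_pos: [557.6, -7.5, 51.0]
ee_rot: [0.0, 0.747, 0.665, 0.0]
contact_force: [0.2, 1.0, -2.8]
grip_width: 9.6
grasp_force: 79.8
```

Call:
carry_out --deltas '[{"fingers": 0.05,"x": 0,"y": 0,"z": 0.1,"roll": 0},{"fingers": 0.05,"x": 0,"y": 0,"z": 0.1,"roll": 0},{"fingers": 0.05,"x": 0,"y": 0,"z": 0,"roll": 0},{"fingers": 0.05,"x": 0,"y": 0,"z": 0,"roll": 0}]'

```text
time_s: 18.37
ee_pos: [556.9, -7.4, 48.2]
ee_rot: [-0.0, 0.747, 0.665, -0.0]
contact_force: [0.0, 0.0, -2.1]
grip_width: 10.2
grasp_force: 79.8
```

```bash
python3 - <<'E'
from h import *
go(557.4,-8.8,48,np.pi/2-.1165)
E
```

```text
t 18.4 pos [556.9  -7.4  48.2] heading 1.4553 tilt 0.0002 F [ 0.   0.  -2.1] w 10.2 q6 0.01 | delta cm [-0.13  0.06  0.02] roll deg 0.06
```

Call:
carry_out --deltas '[{"fingers": 0.05,"x": 0,"y": 0,"z": 0.1,"roll": 0},{"fingers": 0.05,"x": 0,"y": 0.1,"z": 0,"roll": 0},{"fingers": 0.05,"x": 0,"y": 0.1,"z": 0,"roll": 0},{"fingers": 0.05,"x": 0,"y": 0.1,"z": 0,"roll": 0},{"fingers": 0.05,"x": 0,"y": 0.1,"z": 0,"roll": 0},{"fingers": 0.05,"x": 0,"y": 0,"z": 0,"roll": 0},{"fingers": 0.05,"x": 0,"y": 0,"z": 0,"roll": 0},{"fingers": 0.05,"x": 0,"y": 0,"z": 0,"roll": 0}]'

```text
time_s: 19.03
ee_pos: [561.4, -8.0, 47.6]
ee_rot: [0.0, 0.747, 0.665, 0.0]
contact_force: [-0.9, -0.4, 4.2]
grip_width: 9.6
grasp_force: 80.7
```

Call:
carry_out --deltas '[{"fingers": 0.05,"x": 0,"y": 0.1,"z": 0,"roll": 0},{"fingers": 0.05,"x": 0,"y": 0,"z": 0,"roll": 0},{"fingers": 0.05,"x": 0,"y": 0.1,"z": 0,"roll": 0},{"fingers": 0.05,"x": 0,"y": 0,"z": 0,"roll": 0},{"fingers": 0.05,"x": 0,"y": 0,"z": 0,"roll": 0},{"fingers": 0.05,"x": 0,"y": 0,"z": 0,"roll": 0}]'

```text
time_s: 19.53
ee_pos: [562.4, -8.0, 47.6]
ee_rot: [-0.001, 0.747, 0.665, -0.001]
contact_force: [-7.7, 1.5, 9.9]
grip_width: 9.7
grasp_force: 81.4
```

Call:
carry_out --deltas '[{"fingers": 0.05,"x": 0,"y": 0.1,"z": 0,"roll": 0},{"fingers": 0.05,"x": 0,"y": 0,"z": 0,"roll": 0},{"fingers": 0.05,"x": 0,"y": 0,"z": 0,"roll": 0},{"fingers": 0.05,"x": 0,"y": 0,"z": 0,"roll": 0}]'

```text
time_s: 19.87
ee_pos: [562.5, -8.0, 47.6]
ee_rot: [-0.001, 0.747, 0.665, -0.001]
contact_force: [-12.6, 2.1, 14.1]
grip_width: 9.3
grasp_force: 82.1
```

```bash
python3 - <<'E'
from h import *
go(563,-9,48,np.pi/2-.1165)
b=Cam("scene").img[140:240,230:360,::-1]; cv2.imwrite("pics/s5.png",cv2.resize(b,None,fx=5,fy=5,interpolation=cv2.INTER_CUBIC))
E
```

```text
t 19.9 pos [562.5  -8.   47.6] heading 1.4555 tilt 0.0036 F [-12.6   2.1  14.1] w 9.3 q6 0.01 | delta cm [-0.09  0.06 -0.04] roll deg 0.07
```

View pics/s5.png

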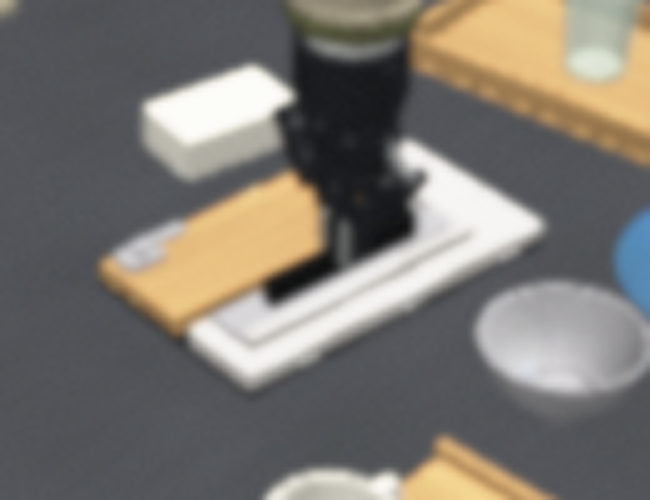

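The straightedge lies flush along the rail and centred. The contact force rose to 12.6 N without further motion, which confirms the rail position. Now I'll relax, release and rise, then go to the pick.

Call:
carry_out --deltas '[{"fingers": 0.05,"x": 0,"y": -0.15,"z": -0.1,"roll": 0},{"fingers": 0.05,"x": 0,"y": 0,"z": 0,"roll": 0},{"fingers": 0.2,"x": 0,"y": 0,"z": 0,"roll": 0},{"fingers": 0.3,"x": 0,"y": 0,"z": 0,"roll": 0},{"fingers": 0.3,"x": 0,"y": 0,"z": 0,"roll": 0},{"fingers": 0.3,"x": 0,"y": 0,"z": -0.5,"roll": 0},{"fingers": 0.4,"x": 0,"y": 0,"z": -1,"roll": 0},{"fingers": 0.4,"x": 0,"y": 0,"z": -2,"roll": 0},{"fingers": 0.6,"x": 0,"y": 0,"z": -3,"roll": 0},{"fingers": 0.6,"x": 0,"y": 0,"z": -3,"roll": 0},{"fingers": 0.6,"x": 0,"y": 0,"z": -3,"roll": 0},{"fingers": 0.6,"x": 0,"y": 0,"z": -2.5,"roll": 0},{"fingers": 0.6,"x": 0,"y": 0,"z": 0,"roll": -6.9},{"fingers": 0.6,"x": 0,"y": 0,"z": 0,"roll": -6.9},{"fingers": 0.6,"x": 0,"y": 0,"z": 0,"roll": 0}]'

```text
time_s: 21.17
ee_pos: [563.2, -8.2, 200.4]
ee_rot: [0.001, 0.659, 0.752, 0.001]
contact_force: [-0.6, 0.0, -0.5]
grip_width: 51.6
grasp_force: 0.0
```

```bash
python3 - <<'E'
from h import *
go(427,-292.5,200,np.pi/2+.125)
E
```

```text
t 21.2 pos [563.2  -8.2 200.4] heading 1.7021 tilt 0.0028 F [-0.6  0.  -0.5] w 51.6 q6 -0.24 | delta cm [-2.641e+01 -1.723e+01  1.000e-02] roll deg 0.36
```

Call:
carry_out --deltas '[{"fingers": 0.6,"x": -1.4,"y": -0.9,"z": 0,"roll": 0},{"fingers": 0.6,"x": -2.5,"y": -1.6,"z": 0,"roll": 0},{"fingers": 0.6,"x": -2.5,"y": -1.6,"z": 0,"roll": 0},{"fingers": 0.6,"x": -2.5,"y": -1.6,"z": 0,"roll": 0},{"fingers": 0.6,"x": -2.5,"y": -1.6,"z": 0,"roll": 0},{"fingers": 0.6,"x": -2.5,"y": -1.6,"z": 0,"roll": 0},{"fingers": 0.6,"x": -2.5,"y": -1.6,"z": 0,"roll": 0},{"fingers": 0.6,"x": -2.5,"y": -1.6,"z": 0,"roll": 0},{"fingers": 0.6,"x": -2.5,"y": -1.6,"z": 0,"roll": 0},{"fingers": 0.6,"x": -2.5,"y": -1.6,"z": 0,"roll": 0},{"fingers": 0.6,"x": -1.5,"y": -1.2,"z": 0,"roll": 0},{"fingers": 0.6,"x": -0.8,"y": -0.6,"z": 0,"roll": 0},{"fingers": 0.6,"x": 0,"y": 0,"z": 0,"roll": 0},{"fingers": 0.6,"x": 0,"y": 0,"z": 0,"roll": 0},{"fingers": 0.6,"x": 0,"y": 0,"z": 0,"roll": 0},{"fingers": 0.6,"x": 0,"y": 0,"z": 0,"roll": 0}]'

```text
time_s: 22.5
ee_pos: [426.3, -288.3, 198.3]
ee_rot: [-0.0, 0.661, 0.75, 0.0]
contact_force: [0.9, 0.2, -0.3]
grip_width: 51.3
grasp_force: 0.0
```

```bash
python3 - <<'E'
from m import *
go(427,-292.5,105,np.pi/2+.125)
# straightedge on the panel: ridge top z 46 and the whole plate
bk=lambda b:b.max(2)<70
for cam,s in((T,(216,183)),(S,(290,196))):
    try: p=contour(cam,bk,s);print("ridge",rect(cam.plane(p,46)))
    except Exception as e: print(e)
for n,c,(r,q) in(("top",T,((150,245),(160,330))),("scene",S,((140,255),(180,360)))):
    b=c.img[r[0]:r[1],q[0]:q[1],::-1]; cv2.imwrite(f"pics/p6{n}.png",cv2.resize(b,None,fx=4,fy=4,interpolation=cv2.INTER_CUBIC))
E
```

```text
t 22.6 pos [ 426.2 -288.5  198.3] heading 1.6974 tilt 0.0002 F [ 0.  -0.2 -0.1] w 50.9 q6 -0.82 | delta cm [-0.41  0.03  9.33] roll deg 0.09
ridge (array([563.7,   8. ]), 5.2, 15.4, 1.69)
ridge (array([574.2, -21.6]), 132.1, 19.3, 83.19)
```

View pics/p6top.png

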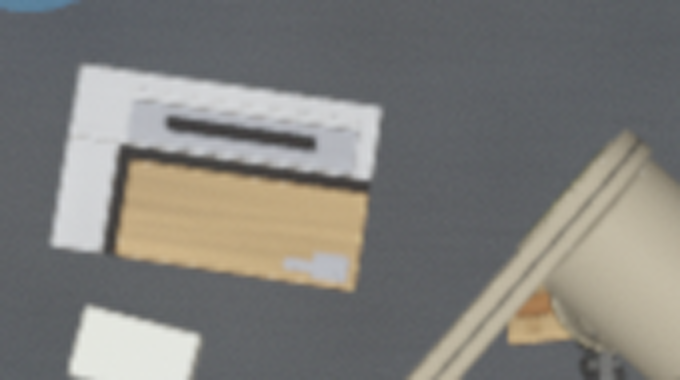

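View pics/p6scene.png

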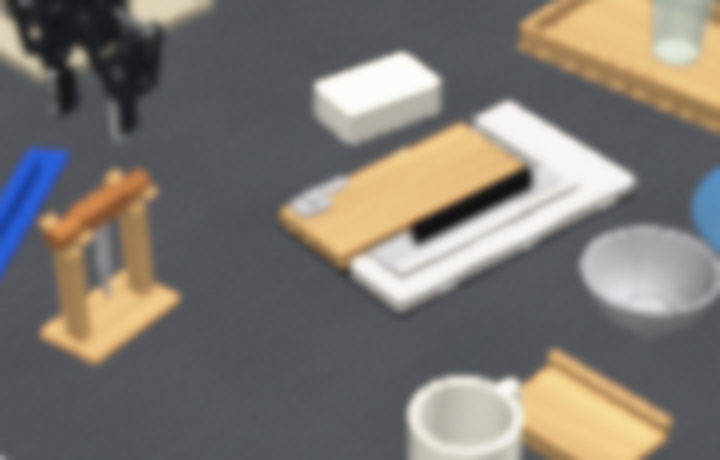

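The top crop shows the straightedge flush behind the long leg with its ridge at (240,133), and the seam is free. In the scene crop the pick hangs in the stand with the gripper above it. I'll descend onto the bar.

Call:
carry_out --deltas '[{"fingers": 0.6,"x": -0.4,"y": 0,"z": 2,"roll": 0},{"fingers": 0.6,"x": 0,"y": 0,"z": 2.5,"roll": 0},{"fingers": 0.6,"x": 0,"y": 0,"z": 2,"roll": 0},{"fingers": 0.6,"x": 0,"y": 0,"z": 1.5,"roll": 0},{"fingers": 0.6,"x": 0,"y": 0,"z": 0.8,"roll": 0},{"fingers": 0.6,"x": 0,"y": 0,"z": 0.4,"roll": 0},{"fingers": 0.6,"x": 0,"y": 0,"z": 0,"roll": 0},{"fingers": 0.6,"x": 0,"y": 0,"z": 0,"roll": 0},{"fingers": 0.6,"x": 0,"y": 0,"z": 0,"roll": 0},{"fingers": 0.6,"x": 0,"y": 0,"z": 0,"roll": 0}]'

```text
time_s: 23.43
ee_pos: [426.8, -293.9, 107.6]
ee_rot: [0.001, 0.661, 0.75, 0.0]
contact_force: [0.0, 0.1, 0.2]
grip_width: 50.9
grasp_force: 0.0
```

```bash
python3 - <<'E'
from h import *
go(427,-292.5,105,np.pi/2+.125)
b=Cam("scene").img[150:240,170:260,::-1]; cv2.imwrite("pics/s7.png",cv2.resize(b,None,fx=6,fy=6,interpolation=cv2.INTER_CUBIC))
E
```

```text
t 23.4 pos [ 426.8 -293.9  107.6] heading 1.6962 tilt 0.0021 F [0.  0.1 0.2] w 50.9 q6 -0.83 | delta cm [0.14 0.03 0.26] roll deg 0.02
```

View pics/s7.png

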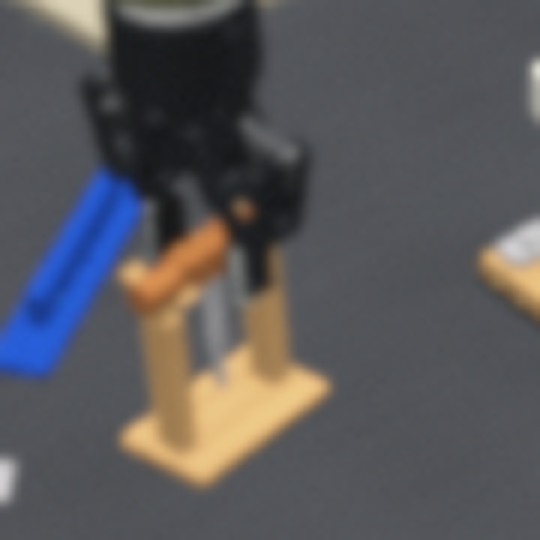

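The fingers straddle the bar's middle, at about (225,235) in the crop. I'll grip.

Call:
carry_out --deltas '[{"fingers": 0.5,"x": 0,"y": 0,"z": 0.3,"roll": 0},{"fingers": 0.4,"x": 0,"y": 0,"z": 0,"roll": 0},{"fingers": 0.3,"x": 0,"y": 0,"z": 0,"roll": 0},{"fingers": 0.1,"x": 0,"y": 0,"z": 0,"roll": 0},{"fingers": 0.1,"x": 0,"y": 0,"z": 0,"roll": 0},{"fingers": 0.1,"x": 0,"y": 0,"z": 0,"roll": 0},{"fingers": 0.1,"x": 0,"y": 0,"z": 0,"roll": 0},{"fingers": 0.1,"x": 0,"y": 0,"z": 0,"roll": 0},{"fingers": 0.1,"x": 0,"y": 0,"z": 0,"roll": 0},{"fingers": 0.1,"x": 0,"y": 0,"z": 0,"roll": 0}]' --grip_force 80

```text
time_s: 24.32
ee_pos: [425.3, -293.5, 103.4]
ee_rot: [-0.001, 0.661, 0.75, -0.001]
contact_force: [-5.9, -0.1, 4.3]
grip_width: 17.1
grasp_force: 78.1
```

```bash
python3 - <<'E'
from h import *
go(427,-292.5,105,np.pi/2+.125)
E
```

```text
t 24.3 pos [ 425.3 -293.5  103.4] heading 1.6962 tilt 0.0017 F [-5.9 -0.1  4.3] w 17.1 q6 -0.83 | delta cm [ 0.08  0.18 -0.16] roll deg 0.02
```

Call:
carry_out --deltas '[{"fingers": 0.1,"x": 0,"y": 0,"z": -0.5,"roll": 0},{"fingers": 0.1,"x": 0,"y": 0,"z": -1,"roll": 0},{"fingers": 0.1,"x": 0,"y": 0,"z": -1.5,"roll": 0},{"fingers": 0.1,"x": 0,"y": 0,"z": -2,"roll": 0},{"fingers": 0.1,"x": 0,"y": 0,"z": -2,"roll": 0},{"fingers": 0.1,"x": 0,"y": 0,"z": -2,"roll": 0},{"fingers": 0.1,"x": 0,"y": 0,"z": -2,"roll": 0},{"fingers": 0.1,"x": 0,"y": 0,"z": -1,"roll": 0},{"fingers": 0.1,"x": 0,"y": 0,"z": 0,"roll": 4},{"fingers": 0.1,"x": 0,"y": 0,"z": 0,"roll": 5.8},{"fingers": 0.1,"x": 0,"y": 0,"z": 0,"roll": 4},{"fingers": 0.1,"x": 0,"y": 0,"z": 0,"roll": 0},{"fingers": 0.1,"x": 0,"y": 0,"z": 0,"roll": 0}]'

```text
time_s: 25.4
ee_pos: [426.1, -293.3, 223.3]
ee_rot: [-0.0, 0.746, 0.666, 0.0]
contact_force: [0.2, 0.3, -0.8]
grip_width: 16.6
grasp_force: 78.1
```

Call:
carry_out --deltas '[{"fingers": 0.1,"x": 1,"y": 0,"z": 0,"roll": 0},{"fingers": 0.1,"x": 2,"y": 0,"z": 0,"roll": 0},{"fingers": 0.1,"x": 3,"y": 0,"z": 0,"roll": 0},{"fingers": 0.1,"x": 3,"y": 0,"z": 0,"roll": 0},{"fingers": 0.1,"x": 3,"y": 0,"z": 0,"roll": 0},{"fingers": 0.1,"x": 3,"y": 0,"z": 0,"roll": 0},{"fingers": 0.1,"x": 3,"y": 0,"z": 0,"roll": 0},{"fingers": 0.1,"x": 3,"y": 0,"z": 0,"roll": 0},{"fingers": 0.1,"x": 3,"y": 0,"z": 0,"roll": 0},{"fingers": 0.1,"x": 3,"y": 0,"z": 0,"roll": 0},{"fingers": 0.1,"x": 3,"y": 0,"z": 0,"roll": 0},{"fingers": 0.1,"x": 3,"y": 0,"z": 0,"roll": 0},{"fingers": 0.1,"x": 3,"y": 0,"z": 0,"roll": 0},{"fingers": 0.1,"x": 2,"y": 0,"z": 0,"roll": 0},{"fingers": 0.1,"x": 1.2,"y": 0,"z": 0,"roll": 0},{"fingers": 0.1,"x": 0.6,"y": 0,"z": 0,"roll": 0},{"fingers": 0.1,"x": 0,"y": 0,"z": 0,"roll": 0},{"fingers": 0.1,"x": 0,"y": 0,"z": 0,"roll": 0},{"fingers": 0.1,"x": 0,"y": 0,"z": 0,"roll": 0},{"fingers": 0.1,"x": 0,"y": 0,"z": 0,"roll": 0}]'

```text
time_s: 27.07
ee_pos: [472.0, 100.9, 223.3]
ee_rot: [0.0, 0.747, 0.665, -0.0]
contact_force: [0.8, 0.2, -1.5]
grip_width: 16.7
grasp_force: 78.1
```

```bash
python3 - <<'E'
from m import *
go(471.9,101.7,125,np.pi/2-.116)
p=bot.read_state()["ee_pos"]
print("expected tip px scene",S.proj([p+[0,0,-78.4]]).round(1),"top of shaft",S.proj([p+[0,0,-10]]).round(1))
b=S.img[110:220,230:350,::-1]; cv2.imwrite("pics/s8.png",cv2.resize(b,None,fx=5,fy=5,interpolation=cv2.INTER_CUBIC))
E
```

```text
t 27.2 pos [472.  101.1 223.3] heading 1.4540 tilt 0.0002 F [ 0.5 -0.2 -1.5] w 16.8 q6 0.22 | delta cm [ 0.06 -0.02  9.83] roll deg -0.05
expected tip px scene [[300.1 140.5]] top of shaft [[300.8 122.8]]
```

View pics/s8.png

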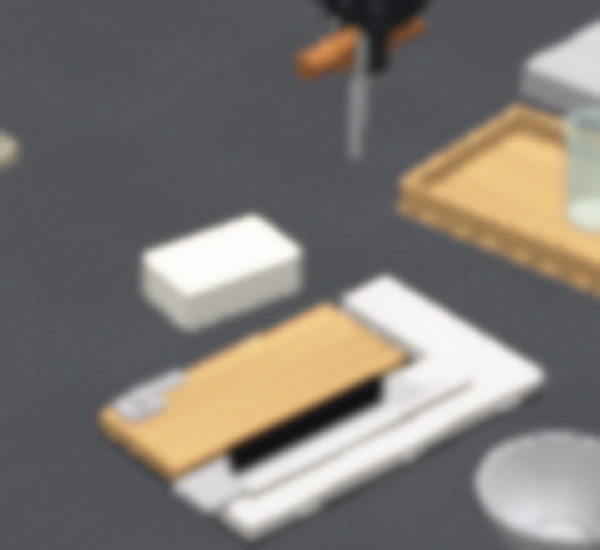

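The scene crop shows the shaft hanging vertical with its tip at about (355,157), which is full-frame (300.6,141.0) against an expected (300.1,140.5). The grasp is true, so I'll descend to just above the seam start.

Call:
carry_out --deltas '[{"fingers": 0.1,"x": 0,"y": 0,"z": 1,"roll": 0},{"fingers": 0.1,"x": 0,"y": 0,"z": 2,"roll": 0},{"fingers": 0.1,"x": 0,"y": 0,"z": 2.5,"roll": 0},{"fingers": 0.1,"x": 0,"y": 0,"z": 2.5,"roll": 0},{"fingers": 0.1,"x": 0,"y": 0,"z": 2,"roll": 0},{"fingers": 0.1,"x": 0,"y": 0,"z": 1,"roll": 0},{"fingers": 0.1,"x": 0,"y": 0,"z": 0.6,"roll": 0},{"fingers": 0.1,"x": 0,"y": 0,"z": 0.3,"roll": 0},{"fingers": 0.1,"x": 0,"y": 0,"z": 0,"roll": 0},{"fingers": 0.1,"x": 0,"y": 0,"z": 0,"roll": 0},{"fingers": 0.1,"x": 0,"y": 0,"z": 0,"roll": 0},{"fingers": 0.1,"x": 0,"y": 0,"z": 0,"roll": 0}]'

```text
time_s: 28.17
ee_pos: [472.9, 102.1, 105.5]
ee_rot: [0.001, 0.747, 0.665, 0.001]
contact_force: [0.7, -0.4, -1.2]
grip_width: 17.0
grasp_force: 78.1
```

```bash
python3 - <<'E'
from m import *
go(471.9,101.7,86.4,np.pi/2-.116)
p=bot.read_state()["ee_pos"]
print("expected tip px scene",S.proj([p+[0,0,-78.4]]).round(1),"seam start px",S.proj([[471.9,101.7,18]]).round(1))
b=S.img[130:200,260:350,::-1]; cv2.imwrite("pics/s9.png",cv2.resize(b,None,fx=8,fy=8,interpolation=cv2.INTER_CUBIC))
E
```

```text
t 28.3 pos [472.5 102.  105.1] heading 1.4554 tilt 0.0014 F [ 0.4  0.2 -1.5] w 16.8 q6 0.22 | delta cm [-0.04 -0.06  1.87] roll deg 0.03
expected tip px scene [[299.4 169.2]] seam start px [[299.1 171.2]]
```

View pics/s9.png

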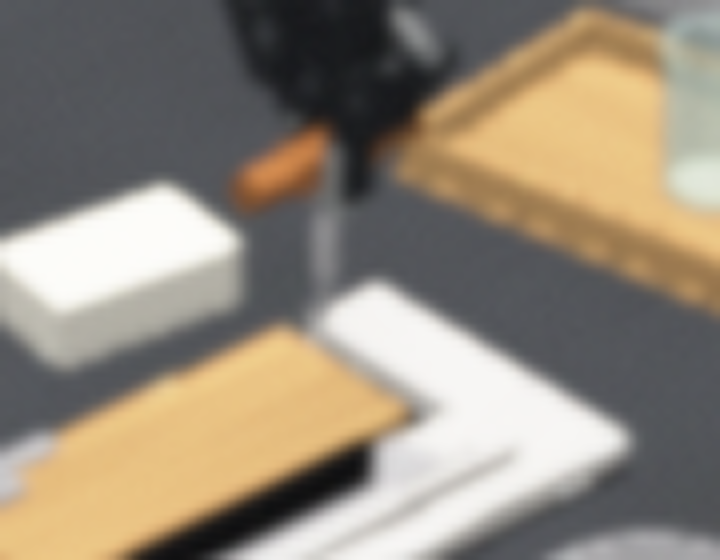

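The tip, at about (318,318) in the crop, sits above the front open end of the seam. I'll lower it slowly.

Call:
carry_out --deltas '[{"fingers": 0.1,"x": 0,"y": -0.05,"z": 0.2,"roll": 0},{"fingers": 0.1,"x": 0,"y": 0,"z": 0.2,"roll": 0},{"fingers": 0.1,"x": 0,"y": 0,"z": 0.2,"roll": 0},{"fingers": 0.1,"x": 0,"y": 0,"z": 0.2,"roll": 0},{"fingers": 0.1,"x": 0,"y": 0,"z": 0.2,"roll": 0},{"fingers": 0.1,"x": 0,"y": 0,"z": 0.2,"roll": 0},{"fingers": 0.1,"x": 0,"y": 0,"z": 0.2,"roll": 0},{"fingers": 0.1,"x": 0,"y": 0,"z": 0.1,"roll": 0},{"fingers": 0.1,"x": 0,"y": 0,"z": 0.1,"roll": 0},{"fingers": 0.1,"x": 0,"y": 0,"z": 0.1,"roll": 0},{"fingers": 0.1,"x": 0,"y": 0,"z": 0,"roll": 0},{"fingers": 0.1,"x": 0,"y": 0,"z": 0,"roll": 0},{"fingers": 0.1,"x": 0,"y": 0,"z": 0,"roll": 0}]'

```text
time_s: 29.35
ee_pos: [471.6, 102.0, 87.4]
ee_rot: [0.0, 0.747, 0.665, 0.0]
contact_force: [-0.2, -0.1, -0.8]
grip_width: 16.9
grasp_force: 78.1
```

```bash
cat > tr.py <<'E'
from h import *
O=np.array([534.8,-6.3]);yaw=-.116;R=np.array([[np.cos(yaw),-np.sin(yaw)],[np.sin(yaw),np.cos(yaw)]])
s=bot.read_state();f=R.T@s["contact_force"][:2]
print("panel xy",((s["ee_pos"][:2]-O)@R).round(1),"tip z %.1f"%(s["ee_pos"][2]-78.4),"F panel",f.round(1),"Fz %.1f"%s["contact_force"][2],"M",s["moment"].round(2),"w %.1f"%s["grip_width"])
go(*O,0,np.pi/2+yaw)
E
python3 tr.py
```

```text
panel xy [-75.3 100.3] tip z 9.0 F panel [-0.2 -0.1] Fz -0.8 M [-0.02  0.    0.02] w 16.9
t 29.4 pos [471.6 102.   87.4] heading 1.4554 tilt 0.0002 F [-0.2 -0.1 -0.8] w 16.9 q6 0.22 | delta cm [-10.03   7.53   8.74] roll deg 0.03
```

The tip is down in the seam with no contact force. I'll trace the short leg.

Call:
carry_out --deltas '[{"fingers": 0.1,"x": 0,"y": 0.1,"z": 0.1,"roll": 0},{"fingers": 0.1,"x": 0,"y": 0.2,"z": 0,"roll": 0},{"fingers": 0.1,"x": 0,"y": 0.2,"z": 0,"roll": 0},{"fingers": 0.1,"x": 0,"y": 0.2,"z": 0,"roll": 0},{"fingers": 0.1,"x": 0,"y": 0.2,"z": 0,"roll": 0},{"fingers": 0.1,"x": 0,"y": 0.2,"z": 0,"roll": 0},{"fingers": 0.1,"x": 0,"y": 0.2,"z": 0,"roll": 0},{"fingers": 0.1,"x": 0,"y": 0.2,"z": 0,"roll": 0},{"fingers": 0.1,"x": 0,"y": 0.2,"z": 0,"roll": 0},{"fingers": 0.1,"x": 0,"y": 0.2,"z": 0,"roll": 0},{"fingers": 0.1,"x": 0,"y": 0.2,"z": 0,"roll": 0},{"fingers": 0.1,"x": 0,"y": 0.2,"z": 0,"roll": 0},{"fingers": 0.1,"x": 0,"y": 0.2,"z": 0,"roll": 0},{"fingers": 0.1,"x": 0,"y": 0.2,"z": 0,"roll": 0},{"fingers": 0.1,"x": 0,"y": 0.2,"z": 0,"roll": 0},{"fingers": 0.1,"x": 0,"y": 0.2,"z": 0,"roll": 0},{"fingers": 0.1,"x": 0,"y": 0.2,"z": 0,"roll": 0},{"fingers": 0.1,"x": 0,"y": 0.2,"z": 0,"roll": 0},{"fingers": 0.1,"x": 0,"y": 0.2,"z": 0,"roll": 0},{"fingers": 0.1,"x": 0,"y": 0.1,"z": 0,"roll": 0}]'

```text
time_s: 31.02
ee_pos: [509.5, 97.6, 86.3]
ee_rot: [0.0, 0.747, 0.665, 0.0]
contact_force: [0.1, 1.2, -1.8]
grip_width: 16.6
grasp_force: 78.1
```

```bash
python3 tr.py
```

```text
panel xy [-37.1 100.3] tip z 7.9 F panel [-0.1  1.2] Fz -1.8 M [-0.03 -0.01 -0.03] w 16.6
t 31.0 pos [509.5  97.6  86.3] heading 1.4553 tilt 0.0002 F [ 0.1  1.2 -1.8] w 16.6 q6 0.21 | delta cm [-10.03   3.71   8.63] roll deg 0.03
```

Call:
carry_out --deltas '[{"fingers": 0.1,"x": 0,"y": 0.2,"z": 0,"roll": 0},{"fingers": 0.1,"x": 0,"y": 0.2,"z": 0,"roll": 0},{"fingers": 0.1,"x": 0,"y": 0.2,"z": 0,"roll": 0},{"fingers": 0.1,"x": 0,"y": 0.2,"z": 0,"roll": 0},{"fingers": 0.1,"x": 0,"y": 0.2,"z": 0,"roll": 0},{"fingers": 0.1,"x": 0,"y": 0.2,"z": 0,"roll": 0},{"fingers": 0.1,"x": 0,"y": 0.2,"z": 0,"roll": 0},{"fingers": 0.1,"x": 0,"y": 0.2,"z": 0,"roll": 0},{"fingers": 0.1,"x": 0,"y": 0.2,"z": 0,"roll": 0},{"fingers": 0.1,"x": 0,"y": 0.2,"z": 0,"roll": 0},{"fingers": 0.1,"x": 0,"y": 0.2,"z": 0,"roll": 0},{"fingers": 0.1,"x": 0,"y": 0.2,"z": 0,"roll": 0},{"fingers": 0.1,"x": 0,"y": 0.2,"z": 0,"roll": 0},{"fingers": 0.1,"x": 0,"y": 0.2,"z": 0,"roll": 0},{"fingers": 0.1,"x": 0,"y": 0.2,"z": 0,"roll": 0},{"fingers": 0.1,"x": 0,"y": 0.2,"z": 0,"roll": 0},{"fingers": 0.1,"x": 0,"y": 0.2,"z": 0,"roll": 0},{"fingers": 0.1,"x": 0,"y": 0.2,"z": 0,"roll": 0},{"fingers": 0.1,"x": 0,"y": 0,"z": 0,"roll": 0},{"fingers": 0.1,"x": 0,"y": 0,"z": 0,"roll": 0}]'

```text
time_s: 32.68
ee_pos: [545.1, 93.5, 86.3]
ee_rot: [-0.0, 0.747, 0.665, -0.0]
contact_force: [0.3, 0.3, -0.2]
grip_width: 16.9
grasp_force: 78.1
```

```bash
python3 tr.py
```

```text
panel xy [ -1.4 100.3] tip z 7.9 F panel [0.3 0.3] Fz -0.2 M [-0.03  0.01 -0.02] w 16.9
t 32.7 pos [545.1  93.5  86.3] heading 1.4553 tilt 0.0001 F [ 0.3  0.3 -0.2] w 16.9 q6 0.19 | delta cm [-10.03   0.13   8.63] roll deg 0.03
```

Corner reached with no contact. Now the long leg.

Call:
carry_out --deltas '[{"fingers": 0.1,"x": 0,"y": 0.1,"z": 0,"roll": 0},{"fingers": 0.1,"x": -0.2,"y": 0,"z": 0,"roll": 0},{"fingers": 0.1,"x": -0.2,"y": 0,"z": 0,"roll": 0},{"fingers": 0.1,"x": -0.2,"y": 0,"z": 0,"roll": 0},{"fingers": 0.1,"x": -0.2,"y": 0,"z": 0,"roll": 0},{"fingers": 0.1,"x": -0.2,"y": 0,"z": 0,"roll": 0},{"fingers": 0.1,"x": -0.2,"y": 0,"z": 0,"roll": 0},{"fingers": 0.1,"x": -0.2,"y": 0,"z": 0,"roll": 0},{"fingers": 0.1,"x": -0.2,"y": 0,"z": 0,"roll": 0},{"fingers": 0.1,"x": -0.2,"y": 0,"z": 0,"roll": 0},{"fingers": 0.1,"x": -0.2,"y": 0,"z": 0,"roll": 0},{"fingers": 0.1,"x": -0.2,"y": 0,"z": 0,"roll": 0},{"fingers": 0.1,"x": -0.2,"y": 0,"z": 0,"roll": 0},{"fingers": 0.1,"x": -0.2,"y": 0,"z": 0,"roll": 0},{"fingers": 0.1,"x": -0.2,"y": 0,"z": 0,"roll": 0},{"fingers": 0.1,"x": -0.2,"y": 0,"z": 0,"roll": 0},{"fingers": 0.1,"x": -0.2,"y": 0,"z": 0,"roll": 0},{"fingers": 0.1,"x": -0.2,"y": 0,"z": 0,"roll": 0},{"fingers": 0.1,"x": -0.2,"y": 0,"z": 0,"roll": 0},{"fingers": 0.1,"x": -0.2,"y": 0,"z": 0,"roll": 0}]'

```text
time_s: 34.35
ee_pos: [541.6, 55.4, 86.3]
ee_rot: [-0.0, 0.747, 0.665, -0.0]
contact_force: [0.4, 0.1, -2.0]
grip_width: 16.8
grasp_force: 78.1
```

```bash
python3 tr.py
```

```text
panel xy [-0.4 62.1] tip z 7.9 F panel [0.4 0.1] Fz -2.0 M [-0.01 -0.01 -0.02] w 16.8
t 34.4 pos [541.6  55.4  86.3] heading 1.4553 tilt 0.0000 F [ 0.4  0.1 -2. ] w 16.8 q6 0.12 | delta cm [-6.21  0.04  8.63] roll deg 0.03
```

Call:
carry_out --deltas '[{"fingers": 0.1,"x": -0.2,"y": 0,"z": 0,"roll": 0},{"fingers": 0.1,"x": -0.2,"y": 0,"z": 0,"roll": 0},{"fingers": 0.1,"x": -0.2,"y": 0,"z": 0,"roll": 0},{"fingers": 0.1,"x": -0.2,"y": 0,"z": 0,"roll": 0},{"fingers": 0.1,"x": -0.2,"y": 0,"z": 0,"roll": 0},{"fingers": 0.1,"x": -0.2,"y": 0,"z": 0,"roll": 0},{"fingers": 0.1,"x": -0.2,"y": 0,"z": 0,"roll": 0},{"fingers": 0.1,"x": -0.2,"y": 0,"z": 0,"roll": 0},{"fingers": 0.1,"x": -0.2,"y": 0,"z": 0,"roll": 0},{"fingers": 0.1,"x": -0.2,"y": 0,"z": 0,"roll": 0},{"fingers": 0.1,"x": -0.2,"y": 0,"z": 0,"roll": 0},{"fingers": 0.1,"x": -0.2,"y": 0,"z": 0,"roll": 0},{"fingers": 0.1,"x": -0.2,"y": 0,"z": 0,"roll": 0},{"fingers": 0.1,"x": -0.2,"y": 0,"z": 0,"roll": 0},{"fingers": 0.1,"x": -0.2,"y": 0,"z": 0,"roll": 0},{"fingers": 0.1,"x": -0.2,"y": 0,"z": 0,"roll": 0},{"fingers": 0.1,"x": -0.2,"y": 0,"z": 0,"roll": 0},{"fingers": 0.1,"x": -0.2,"y": 0,"z": 0,"roll": 0},{"fingers": 0.1,"x": -0.2,"y": 0,"z": 0,"roll": 0},{"fingers": 0.1,"x": -0.2,"y": 0,"z": 0,"roll": 0}]'

```text
time_s: 36.02
ee_pos: [537.0, 15.7, 86.3]
ee_rot: [0.0, 0.747, 0.665, 0.0]
contact_force: [-0.6, 0.2, -0.8]
grip_width: 16.5
grasp_force: 78.1
```

```bash
python3 tr.py
```

```text
panel xy [-0.4 22.1] tip z 7.9 F panel [-0.6  0.1] Fz -0.8 M [0.03 0.01 0.  ] w 16.5
t 36.0 pos [537.   15.7  86.3] heading 1.4554 tilt 0.0000 F [-0.6  0.2 -0.8] w 16.5 q6 0.05 | delta cm [-2.21  0.04  8.63] roll deg 0.03
```

Tracking is exact, so I'll run the next two stretches.

Call:
carry_out --deltas '[{"fingers": 0.1,"x": -0.2,"y": 0,"z": 0,"roll": 0},{"fingers": 0.1,"x": -0.2,"y": 0,"z": 0,"roll": 0},{"fingers": 0.1,"x": -0.2,"y": 0,"z": 0,"roll": 0},{"fingers": 0.1,"x": -0.2,"y": 0,"z": 0,"roll": 0},{"fingers": 0.1,"x": -0.2,"y": 0,"z": 0,"roll": 0},{"fingers": 0.1,"x": -0.2,"y": 0,"z": 0,"roll": 0},{"fingers": 0.1,"x": -0.2,"y": 0,"z": 0,"roll": 0},{"fingers": 0.1,"x": -0.2,"y": 0,"z": 0,"roll": 0},{"fingers": 0.1,"x": -0.2,"y": 0,"z": 0,"roll": 0},{"fingers": 0.1,"x": -0.2,"y": 0,"z": 0,"roll": 0},{"fingers": 0.1,"x": -0.2,"y": 0,"z": 0,"roll": 0},{"fingers": 0.1,"x": -0.2,"y": 0,"z": 0,"roll": 0},{"fingers": 0.1,"x": -0.2,"y": 0,"z": 0,"roll": 0},{"fingers": 0.1,"x": -0.2,"y": 0,"z": 0,"roll": 0},{"fingers": 0.1,"x": -0.2,"y": 0,"z": 0,"roll": 0},{"fingers": 0.1,"x": -0.2,"y": 0,"z": 0,"roll": 0},{"fingers": 0.1,"x": -0.2,"y": 0,"z": 0,"roll": 0},{"fingers": 0.1,"x": -0.2,"y": 0,"z": 0,"roll": 0},{"fingers": 0.1,"x": -0.2,"y": 0,"z": 0,"roll": 0},{"fingers": 0.1,"x": -0.2,"y": 0,"z": 0,"roll": 0}]'

```text
time_s: 37.68
ee_pos: [532.3, -24.0, 86.3]
ee_rot: [-0.0, 0.747, 0.665, -0.0]
contact_force: [0.5, 0.7, -0.2]
grip_width: 16.8
grasp_force: 78.1
```

Call:
carry_out --deltas '[{"fingers": 0.1,"x": -0.2,"y": 0,"z": 0,"roll": 0},{"fingers": 0.1,"x": -0.2,"y": 0,"z": 0,"roll": 0},{"fingers": 0.1,"x": -0.2,"y": 0,"z": 0,"roll": 0},{"fingers": 0.1,"x": -0.2,"y": 0,"z": 0,"roll": 0},{"fingers": 0.1,"x": -0.2,"y": 0,"z": 0,"roll": 0},{"fingers": 0.1,"x": -0.2,"y": 0,"z": 0,"roll": 0},{"fingers": 0.1,"x": -0.2,"y": 0,"z": 0,"roll": 0},{"fingers": 0.1,"x": -0.2,"y": 0,"z": 0,"roll": 0},{"fingers": 0.1,"x": -0.2,"y": 0,"z": 0,"roll": 0},{"fingers": 0.1,"x": -0.2,"y": 0,"z": 0,"roll": 0},{"fingers": 0.1,"x": -0.2,"y": 0,"z": 0,"roll": 0},{"fingers": 0.1,"x": -0.2,"y": 0,"z": 0,"roll": 0},{"fingers": 0.1,"x": -0.2,"y": 0,"z": 0,"roll": 0},{"fingers": 0.1,"x": -0.2,"y": 0,"z": 0,"roll": 0},{"fingers": 0.1,"x": -0.2,"y": 0,"z": 0,"roll": 0},{"fingers": 0.1,"x": -0.2,"y": 0,"z": 0,"roll": 0},{"fingers": 0.1,"x": -0.2,"y": 0,"z": 0,"roll": 0},{"fingers": 0.1,"x": -0.2,"y": 0,"z": 0,"roll": 0},{"fingers": 0.1,"x": -0.2,"y": 0,"z": 0,"roll": 0},{"fingers": 0.1,"x": -0.2,"y": 0,"z": 0,"roll": 0}]'

```text
time_s: 39.35
ee_pos: [527.7, -63.8, 86.3]
ee_rot: [-0.0, 0.747, 0.665, -0.0]
contact_force: [-0.1, -0.0, -1.9]
grip_width: 16.5
grasp_force: 78.1
```

```bash
python3 tr.py
```

```text
panel xy [ -0.4 -57.9] tip z 7.9 F panel [-0.1 -0. ] Fz -1.9 M [ 0.01 -0.01  0.06] w 16.5
t 39.4 pos [527.7 -63.8  86.3] heading 1.4553 tilt 0.0000 F [-0.1 -0.  -1.9] w 16.5 q6 -0.10 | delta cm [5.79 0.04 8.63] roll deg 0.03
```

Call:
carry_out --deltas '[{"fingers": 0.1,"x": -0.2,"y": 0,"z": 0,"roll": 0},{"fingers": 0.1,"x": -0.2,"y": 0,"z": 0,"roll": 0},{"fingers": 0.1,"x": -0.2,"y": 0,"z": 0,"roll": 0},{"fingers": 0.1,"x": -0.2,"y": 0,"z": 0,"roll": 0},{"fingers": 0.1,"x": -0.2,"y": 0,"z": 0,"roll": 0},{"fingers": 0.1,"x": -0.2,"y": 0,"z": 0,"roll": 0},{"fingers": 0.1,"x": -0.2,"y": 0,"z": 0,"roll": 0},{"fingers": 0.1,"x": -0.2,"y": 0,"z": 0,"roll": 0},{"fingers": 0.1,"x": -0.2,"y": 0,"z": 0,"roll": 0},{"fingers": 0.1,"x": -0.2,"y": 0,"z": 0,"roll": 0},{"fingers": 0.1,"x": -0.2,"y": 0,"z": 0,"roll": 0},{"fingers": 0.1,"x": -0.2,"y": 0,"z": 0,"roll": 0},{"fingers": 0.1,"x": -0.2,"y": 0,"z": 0,"roll": 0},{"fingers": 0.1,"x": -0.2,"y": 0,"z": 0,"roll": 0},{"fingers": 0.1,"x": -0.2,"y": 0,"z": 0,"roll": 0},{"fingers": 0.1,"x": -0.2,"y": 0,"z": 0,"roll": 0},{"fingers": 0.1,"x": -0.2,"y": 0,"z": 0,"roll": 0},{"fingers": 0.1,"x": -0.2,"y": 0,"z": 0,"roll": 0},{"fingers": 0.1,"x": -0.2,"y": 0,"z": 0,"roll": 0},{"fingers": 0.1,"x": -0.2,"y": 0,"z": 0,"roll": 0}]'

```text
time_s: 41.02
ee_pos: [523.1, -103.5, 86.3]
ee_rot: [-0.0, 0.747, 0.665, -0.0]
contact_force: [0.4, 0.1, -2.2]
grip_width: 16.8
grasp_force: 78.1
```

Call:
carry_out --deltas '[{"fingers": 0.1,"x": -0.2,"y": 0,"z": 0,"roll": 0},{"fingers": 0.1,"x": -0.1,"y": 0,"z": 0,"roll": 0},{"fingers": 0.1,"x": 0,"y": 0,"z": 0,"roll": 0},{"fingers": 0.1,"x": 0,"y": 0,"z": 0,"roll": 0},{"fingers": 0.1,"x": 0,"y": 0,"z": 0,"roll": 0},{"fingers": 0.1,"x": 0,"y": 0,"z": 0,"roll": 0}]'

```text
time_s: 41.52
ee_pos: [522.8, -106.2, 86.3]
ee_rot: [-0.0, 0.747, 0.665, 0.0]
contact_force: [-0.4, -0.3, -1.8]
grip_width: 16.9
grasp_force: 78.1
```

```bash
python3 tr.py
```

```text
panel xy [  -0.3 -100.6] tip z 7.9 F panel [-0.3 -0.3] Fz -1.8 M [ 0.02  0.05 -0.02] w 16.9
t 41.5 pos [ 522.8 -106.2   86.3] heading 1.4555 tilt 0.0000 F [-0.4 -0.3 -1.8] w 16.9 q6 -0.18 | delta cm [10.06  0.04  8.63] roll deg 0.04
```

Call:
carry_out --deltas '[{"fingers": 0.1,"x": 0,"y": 0,"z": -0.2,"roll": 0},{"fingers": 0.1,"x": 0,"y": 0,"z": -0.2,"roll": 0},{"fingers": 0.1,"x": 0,"y": 0,"z": -0.2,"roll": 0},{"fingers": 0.1,"x": 0,"y": 0,"z": -0.2,"roll": 0},{"fingers": 0.1,"x": 0,"y": 0,"z": -0.2,"roll": 0},{"fingers": 0.1,"x": 0,"y": 0,"z": -0.2,"roll": 0},{"fingers": 0.1,"x": 0,"y": 0,"z": -0.3,"roll": 0},{"fingers": 0.1,"x": 0,"y": 0,"z": -0.6,"roll": 0},{"fingers": 0.1,"x": 0,"y": 0,"z": -1.2,"roll": 0},{"fingers": 0.1,"x": 0,"y": 0,"z": -2.5,"roll": 0},{"fingers": 0.1,"x": 0,"y": 0,"z": -2.5,"roll": 0},{"fingers": 0.1,"x": 0,"y": 0,"z": -2.5,"roll": 0},{"fingers": 0.1,"x": 0,"y": 0,"z": -2.0,"roll": 0},{"fingers": 0.1,"x": 0,"y": 0,"z": -1.0,"roll": 0},{"fingers": 0.1,"x": 0,"y": 0,"z": 0,"roll": -4},{"fingers": 0.1,"x": 0,"y": 0,"z": 0,"roll": -5.8},{"fingers": 0.1,"x": 0,"y": 0,"z": 0,"roll": -4},{"fingers": 0.1,"x": 0,"y": 0,"z": 0,"roll": 0},{"fingers": 0.1,"x": 0,"y": 0,"z": 0,"roll": 0},{"fingers": 0.1,"x": 0,"y": 0,"z": 0,"roll": 0}]'

```text
time_s: 43.18
ee_pos: [522.7, -106.2, 224.2]
ee_rot: [-0.0, 0.662, 0.749, -0.0]
contact_force: [-0.1, -0.0, -0.8]
grip_width: 17.0
grasp_force: 78.1
```

```bash
python3 - <<'E'
from h import *
go(425.3,-293.5,223,1.6962)
E
```

```text
t 43.2 pos [ 522.7 -106.2  224.2] heading 1.6937 tilt 0.0004 F [-0.1 -0.  -0.8] w 17.0 q6 -0.42 | delta cm [-17.39 -11.96   0.12] roll deg -0.15
```

Call:
carry_out --deltas '[{"fingers": 0.1,"x": -1.0,"y": -0.7,"z": 0,"roll": 0},{"fingers": 0.1,"x": -2.0,"y": -1.4,"z": 0,"roll": 0},{"fingers": 0.1,"x": -2.5,"y": -1.7,"z": 0,"roll": 0},{"fingers": 0.1,"x": -2.5,"y": -1.7,"z": 0,"roll": 0},{"fingers": 0.1,"x": -2.5,"y": -1.7,"z": 0,"roll": 0},{"fingers": 0.1,"x": -2.5,"y": -1.7,"z": 0,"roll": 0},{"fingers": 0.1,"x": -2.0,"y": -1.4,"z": 0,"roll": 0},{"fingers": 0.1,"x": -1.4,"y": -1.0,"z": 0,"roll": 0},{"fingers": 0.1,"x": -0.7,"y": -0.5,"z": 0,"roll": 0},{"fingers": 0.1,"x": -0.3,"y": -0.2,"z": 0,"roll": -0.1},{"fingers": 0.1,"x": 0,"y": 0,"z": 0,"roll": 0},{"fingers": 0.1,"x": 0,"y": 0,"z": 0,"roll": 0},{"fingers": 0.1,"x": 0,"y": 0,"z": 0,"roll": 0},{"fingers": 0.1,"x": 0,"y": 0,"z": 0,"roll": 0},{"fingers": 0.1,"x": 0,"y": 0,"z": 0,"roll": 0}]'

```text
time_s: 44.43
ee_pos: [426.0, -293.2, 224.3]
ee_rot: [-0.0, 0.66, 0.751, 0.0]
contact_force: [-0.4, 0.3, -2.3]
grip_width: 17.0
grasp_force: 78.2
```

```bash
python3 - <<'E'
from h import *
go(425.3,-293.5,106,1.6962)
E
```

```text
t 44.4 pos [ 426.  -293.2  224.3] heading 1.6992 tilt 0.0001 F [-0.4  0.3 -2.3] w 17.0 q6 -0.83 | delta cm [-0.02 -0.07 11.83] roll deg 0.17
```

Aligned within 1 mm. I'll lower between the uprights, slowing before the V rests.

Call:
carry_out --deltas '[{"fingers": 0.1,"x": 0,"y": -0.07,"z": 0.8,"roll": 0.2},{"fingers": 0.1,"x": 0,"y": 0,"z": 1.5,"roll": 0},{"fingers": 0.1,"x": 0,"y": 0,"z": 2,"roll": 0},{"fingers": 0.1,"x": 0,"y": 0,"z": 2,"roll": 0},{"fingers": 0.1,"x": 0,"y": 0,"z": 2,"roll": 0},{"fingers": 0.1,"x": 0,"y": 0,"z": 1.5,"roll": 0},{"fingers": 0.1,"x": 0,"y": 0,"z": 0.8,"roll": 0},{"fingers": 0.1,"x": 0,"y": 0,"z": 0.4,"roll": 0},{"fingers": 0.1,"x": 0,"y": 0,"z": 0,"roll": 0},{"fingers": 0.1,"x": 0,"y": 0,"z": 0,"roll": 0},{"fingers": 0.1,"x": 0,"y": 0,"z": 0,"roll": 0},{"fingers": 0.1,"x": 0,"y": 0,"z": 0,"roll": 0}]'

```text
time_s: 45.43
ee_pos: [425.5, -294.6, 115.5]
ee_rot: [0.001, 0.662, 0.749, 0.0]
contact_force: [0.4, 0.1, -1.3]
grip_width: 16.7
grasp_force: 78.2
```

```bash
python3 - <<'E'
from h import *
go(425.3,-293.5,104,1.6962)
E
```

```text
t 45.4 pos [ 425.5 -294.6  115.5] heading 1.6944 tilt 0.0021 F [ 0.4  0.1 -1.3] w 16.7 q6 -0.83 | delta cm [ 0.11 -0.01  1.15] roll deg -0.10
```

Call:
carry_out --deltas '[{"fingers": 0.1,"x": 0.05,"y": 0,"z": 0.3,"roll": 0},{"fingers": 0.1,"x": 0,"y": 0,"z": 0.2,"roll": 0},{"fingers": 0.1,"x": 0,"y": 0,"z": 0.2,"roll": 0},{"fingers": 0.1,"x": 0,"y": 0,"z": 0.2,"roll": 0},{"fingers": 0.1,"x": 0,"y": 0,"z": 0.1,"roll": 0},{"fingers": 0.1,"x": 0,"y": 0,"z": 0.1,"roll": 0},{"fingers": 0.1,"x": 0,"y": 0,"z": 0,"roll": 0},{"fingers": 0.1,"x": 0,"y": 0,"z": 0,"roll": 0},{"fingers": 0.1,"x": 0,"y": 0,"z": 0,"roll": 0}]'

```text
time_s: 46.18
ee_pos: [425.1, -293.6, 103.5]
ee_rot: [0.0, 0.662, 0.749, 0.0]
contact_force: [3.1, 1.1, -0.6]
grip_width: 16.9
grasp_force: 78.6
```

Call:
carry_out --deltas '[{"fingers": 0.1,"x": 0,"y": 0,"z": 0.05,"roll": 0},{"fingers": 0.1,"x": 0,"y": 0,"z": 0,"roll": 0},{"fingers": 0.25,"x": 0,"y": 0,"z": 0,"roll": 0},{"fingers": 0.35,"x": 0,"y": 0,"z": 0,"roll": 0},{"fingers": 0.5,"x": 0,"y": 0,"z": 0,"roll": 0},{"fingers": 0.6,"x": 0,"y": 0,"z": 0,"roll": 0},{"fingers": 0.6,"x": 0,"y": 0,"z": 0,"roll": 0},{"fingers": 0.6,"x": 0,"y": 0,"z": -0.5,"roll": 0},{"fingers": 0.6,"x": 0,"y": 0,"z": -1,"roll": 0},{"fingers": 0.6,"x": 0,"y": 0,"z": -2,"roll": 0},{"fingers": 0.6,"x": 0,"y": 0,"z": -3,"roll": 0},{"fingers": 0.6,"x": 0,"y": 0,"z": -3,"roll": 0},{"fingers": 0.6,"x": 0,"y": 0,"z": -3,"roll": 0},{"fingers": 0.6,"x": -2,"y": -2,"z": 0,"roll": 0},{"fingers": 0.6,"x": -3,"y": -2,"z": 0,"roll": 0},{"fingers": 0.6,"x": -3,"y": -1,"z": 0,"roll": 0},{"fingers": 0.6,"x": -3,"y": 0,"z": 0,"roll": 0},{"fingers": 0.6,"x": -3,"y": 0,"z": 0,"roll": 0},{"fingers": 0.6,"x": 0,"y": 0,"z": 0,"roll": 0},{"fingers": 0.6,"x": 0,"y": 0,"z": 0,"roll": 0}]'

```text
time_s: 47.85
ee_pos: [392.0, -439.9, 228.1]
ee_rot: [-0.0, 0.663, 0.749, 0.0]
contact_force: [-0.6, 1.2, -0.4]
grip_width: 51.4
grasp_force: 0.0
```

```bash
python3 - <<'E'
from m import *
go(0,0,0)
om=lambda b:(b[...,0]-b[...,2]>75)&(b[...,0]-b[...,1]>38)
for c,s,nm in((T,(304,225),"top"),(S,(205,192),"scene")):
    try: p=contour(c,om,s); print(nm,"px rect",rect(p),"bar at110",rect(c.plane(p,110)))
    except Exception as e: print(nm,e)
bk=lambda b:b.max(2)<75
O=np.array([534.8,-6.3]);yaw=-.116;R=np.array([[np.cos(yaw),-np.sin(yaw)],[np.sin(yaw),np.cos(yaw)]])
p=contour(T,bk,(220,183));r=rect(T.plane(p,46));print("ridge top",r,"panel",((np.array(r[0])-O)@R).round(1))
v=cv2.cvtColor(np.vstack([cv2.resize(T.img[140:245,160:335],(700,420)) [:280],cv2.resize(S.img[130:250,180:420],(700,350))[:320]]),cv2.COLOR_RGB2BGR)
cv2.imwrite("pics/fin.png",v)
E
```

```text
t 48.0 pos [ 392.4 -438.3  228.3] heading 1.6943 tilt 0.0003 F [ 1.1 -0.3 -0.3] w 51.1 q6 -1.05 | delta cm [ 48.33 -33.55  22.83] roll deg 0.00
top px rect (array([304.1, 224.5]), 4.6, 30.2, 84.38) bar at110 (array([ 426.7, -293.4]), 15.0, 97.5, 7.21)
scene px rect (array([204. , 191.5]), 9.2, 28.7, 55.3) bar at110 (array([ 425.1, -291.3]), 40.7, 110.1, 8.22)
ridge top (array([558.2, -40.5]), 120.6, 7.0, 83.19) panel [ 27.2 -31.3]
```

View pics/fin.png

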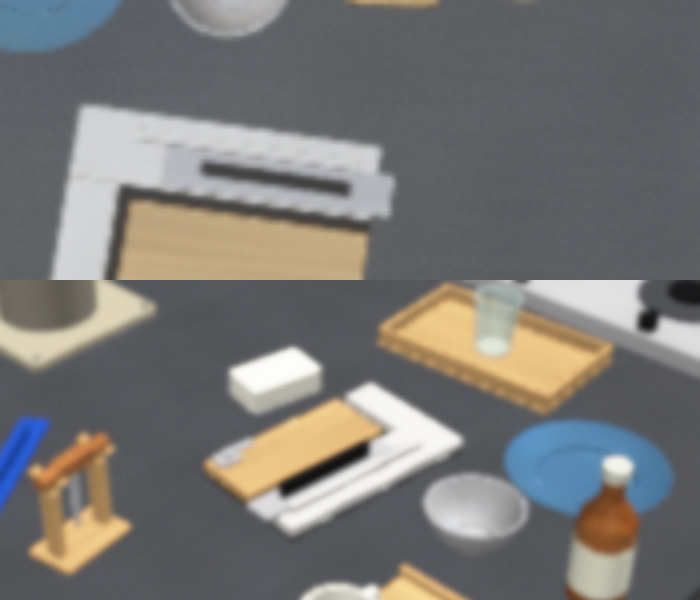

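The combined view shows the pick back in both V rests and the tumbler in the tray. The straightedge has been knocked about 31 mm along the rail toward -y: its end overhangs the panel's right edge at (392,195). I'll mend that by going back to it.

Call:
carry_out --deltas '[{"fingers": 0.6,"x": 0,"y": 0,"z": 0,"roll": 4},{"fingers": 0.6,"x": 0,"y": 0,"z": 0,"roll": 5.7},{"fingers": 0.6,"x": 0,"y": 0,"z": 0,"roll": 4},{"fingers": 0.6,"x": 1.5,"y": 0.4,"z": 0,"roll": 0},{"fingers": 0.6,"x": 3,"y": 0.9,"z": 0,"roll": 0},{"fingers": 0.6,"x": 3,"y": 0.9,"z": 0,"roll": 0},{"fingers": 0.6,"x": 3,"y": 0.9,"z": 0,"roll": 0},{"fingers": 0.6,"x": 3,"y": 0.9,"z": 0,"roll": 0},{"fingers": 0.6,"x": 3,"y": 0.9,"z": 0,"roll": 0},{"fingers": 0.6,"x": 3,"y": 0.9,"z": 0,"roll": 0},{"fingers": 0.6,"x": 3,"y": 0.9,"z": 0,"roll": 0},{"fingers": 0.6,"x": 3,"y": 0.9,"z": 0,"roll": 0},{"fingers": 0.6,"x": 3,"y": 0.9,"z": 0,"roll": 0},{"fingers": 0.6,"x": 3,"y": 0.9,"z": 0,"roll": 0},{"fingers": 0.6,"x": 3,"y": 0.9,"z": 0,"roll": 0},{"fingers": 0.6,"x": 3,"y": 0.8,"z": 0,"roll": 0},{"fingers": 0.6,"x": 2,"y": 0.5,"z": 0,"roll": 0},{"fingers": 0.6,"x": 1.1,"y": 0.3,"z": 0,"roll": 0},{"fingers": 0.6,"x": 0,"y": 0,"z": 0,"roll": 0}]'

```text
time_s: 49.53
ee_pos: [557.5, -45.8, 228.3]
ee_rot: [0.0, 0.745, 0.667, 0.0]
contact_force: [0.3, -0.5, 0.0]
grip_width: 51.1
grasp_force: 0.0
```

Call:
carry_out --deltas '[{"fingers": 0.4,"x": 0,"y": 0,"z": 3,"roll": 0},{"fingers": 0.4,"x": 0,"y": 0,"z": 3,"roll": 0},{"fingers": 0.4,"x": 0,"y": 0,"z": 3,"roll": 0},{"fingers": 0.4,"x": 0,"y": 0,"z": 2,"roll": 0},{"fingers": 0.4,"x": 0,"y": 0,"z": 0,"roll": 0},{"fingers": 0.4,"x": 0,"y": 0,"z": 0,"roll": 0},{"fingers": 0.4,"x": 0,"y": 0,"z": 0,"roll": 0},{"fingers": 0.4,"x": 0,"y": 0,"z": 0,"roll": 0}]'

```text
time_s: 50.2
ee_pos: [558.9, -49.6, 120.4]
ee_rot: [0.002, 0.747, 0.665, 0.001]
contact_force: [-0.0, 0.1, 0.9]
grip_width: 34.4
grasp_force: 0.0
```

```bash
python3 - <<'E'
from m import *
go(558.7,-40.3,50,np.pi/2-.116)
bk=lambda b:b.max(2)<70
p=contour(S,bk,(297,200)); print("scene ridge",rect(S.plane(p,46)))
c=T.cloud(); m=(c[...,2]>20)&(c[...,2]<110)&(np.abs(c[...,0]-515)<110)&(np.abs(c[...,1]-340)<60); print("tumbler",cv2.minEnclosingCircle(c[m][:,:2].astype(np.float32).copy()))
E
```

```text
t 50.3 pos [558.7 -49.4 120.1] heading 1.4553 tilt 0.0036 F [ 0.4 -0.9 -0.5] w 33.8 q6 -0.06 | delta cm [ 0.91 -0.13  7.  ] roll deg 0.03Traceback (most recent call last):
  File "<stdin>", line 4, in <module>
  File "h.py", line 29, in contour
    k=np.bincount(w).argmax()
ValueError: attempt to get argmax of an empty sequence
```

Call:
carry_out --deltas '[{"fingers": 0.4,"x": 0.5,"y": -0.1,"z": 2,"roll": 0},{"fingers": 0.4,"x": 0.4,"y": 0,"z": 2,"roll": 0},{"fingers": 0.4,"x": 0,"y": 0,"z": 1.5,"roll": 0},{"fingers": 0.4,"x": 0,"y": 0,"z": 0.8,"roll": 0},{"fingers": 0.4,"x": 0,"y": 0,"z": 0.4,"roll": 0},{"fingers": 0.4,"x": 0,"y": 0,"z": 0,"roll": 0},{"fingers": 0.4,"x": 0,"y": 0,"z": 0,"roll": 0},{"fingers": 0.4,"x": 0,"y": 0,"z": 0,"roll": 0},{"fingers": 0.4,"x": 0,"y": 0,"z": 0,"roll": 0}]'

```text
time_s: 51.05
ee_pos: [558.4, -40.2, 52.1]
ee_rot: [0.001, 0.747, 0.665, 0.001]
contact_force: [-0.3, 0.8, 0.1]
grip_width: 34.2
grasp_force: 0.0
```

```bash
python3 tr.py
```

```text
panel xy [ 27.4 -31. ] tip z -26.3 F panel [-0.4  0.8] Fz 0.1 M [ 0.03  0.02 -0.03] w 34.2
t 51.0 pos [558.4 -40.2  52.1] heading 1.4552 tilt 0.0021 F [-0.3  0.8  0.1] w 34.2 q6 -0.05 | delta cm [ 3.1  -2.75  5.2 ] roll deg 0.03
```

Call:
carry_out --deltas '[{"fingers": 0.4,"x": 0,"y": 0,"z": 0.3,"roll": 0},{"fingers": 0.4,"x": 0,"y": 0,"z": 0,"roll": 0},{"fingers": 0.4,"x": 0,"y": 0,"z": 0,"roll": 0},{"fingers": 0.25,"x": 0,"y": 0,"z": 0,"roll": 0},{"fingers": 0.05,"x": 0,"y": 0,"z": 0,"roll": 0},{"fingers": 0.05,"x": 0,"y": 0,"z": 0,"roll": 0},{"fingers": 0.05,"x": 0,"y": 0,"z": 0,"roll": 0},{"fingers": 0.05,"x": 0,"y": 0,"z": 0,"roll": 0},{"fingers": 0.05,"x": 0,"y": 0,"z": 0,"roll": 0},{"fingers": 0.05,"x": 0,"y": 0,"z": 0,"roll": 0}]' --grip_force 80

```text
time_s: 51.88
ee_pos: [557.7, -40.0, 48.2]
ee_rot: [0.0, 0.747, 0.665, 0.0]
contact_force: [-1.3, -0.3, 4.8]
grip_width: 10.0
grasp_force: 80.2
```

```bash
python3 tr.py
```

```text
panel xy [ 26.6 -30.8] tip z -30.2 F panel [-1.3 -0.5] Fz 4.8 M [0.02 0.28 0.  ] w 10.0
t 51.9 pos [557.7 -40.   48.2] heading 1.4554 tilt 0.0005 F [-1.3 -0.3  4.8] w 10.0 q6 -0.05 | delta cm [ 3.08 -2.66  4.81] roll deg 0.03
```

Call:
carry_out --deltas '[{"fingers": 0.05,"x": 0.1,"y": -0.05,"z": -0.1,"roll": 0},{"fingers": 0.05,"x": 0.3,"y": 0,"z": 0,"roll": 0},{"fingers": 0.05,"x": 0.3,"y": 0,"z": 0,"roll": 0},{"fingers": 0.05,"x": 0.3,"y": 0,"z": 0,"roll": 0},{"fingers": 0.05,"x": 0.3,"y": 0,"z": 0,"roll": 0},{"fingers": 0.05,"x": 0.3,"y": 0,"z": 0,"roll": 0},{"fingers": 0.05,"x": 0.3,"y": 0,"z": 0,"roll": 0},{"fingers": 0.05,"x": 0.3,"y": 0,"z": 0,"roll": 0},{"fingers": 0.05,"x": 0.3,"y": 0,"z": 0,"roll": 0},{"fingers": 0.05,"x": 0.3,"y": 0,"z": 0,"roll": 0},{"fingers": 0.05,"x": 0.3,"y": 0,"z": 0,"roll": 0},{"fingers": 0.05,"x": 0,"y": 0,"z": 0.1,"roll": 0},{"fingers": 0.05,"x": 0,"y": 0.1,"z": 0,"roll": 0},{"fingers": 0.05,"x": 0,"y": 0.1,"z": 0,"roll": 0},{"fingers": 0.05,"x": 0,"y": 0,"z": 0,"roll": 0},{"fingers": 0.05,"x": 0,"y": 0,"z": 0,"roll": 0},{"fingers": 0.05,"x": 0,"y": 0,"z": 0,"roll": 0}]'

```text
time_s: 53.3
ee_pos: [562.3, -9.1, 48.1]
ee_rot: [-0.0, 0.747, 0.665, -0.0]
contact_force: [-4.6, 3.3, 5.5]
grip_width: 9.5
grasp_force: 80.3
```

```bash
python3 tr.py
```

```text
panel xy [27.6  0.4] tip z -30.3 F panel [-4.9  2.8] Fz 5.5 M [ 0.43  0.85 -0.01] w 9.5
t 53.3 pos [562.3  -9.1  48.1] heading 1.4552 tilt 0.0010 F [-4.6  3.3  5.5] w 9.5 q6 0.01 | delta cm [-0.04 -2.76  4.82] roll deg 0.03
```

Call:
carry_out --deltas '[{"fingers": 0.05,"x": 0,"y": 0.1,"z": 0,"roll": 0},{"fingers": 0.05,"x": 0,"y": 0,"z": 0,"roll": 0},{"fingers": 0.05,"x": 0,"y": 0,"z": 0,"roll": 0},{"fingers": 0.05,"x": 0,"y": -0.15,"z": -0.05,"roll": 0},{"fingers": 0.05,"x": 0,"y": 0,"z": 0,"roll": 0},{"fingers": 0.2,"x": 0,"y": 0,"z": 0,"roll": 0},{"fingers": 0.3,"x": 0,"y": 0,"z": 0,"roll": 0},{"fingers": 0.3,"x": 0,"y": 0,"z": 0,"roll": 0},{"fingers": 0.3,"x": 0,"y": 0,"z": -0.5,"roll": 0},{"fingers": 0.4,"x": 0,"y": 0,"z": -1,"roll": 0},{"fingers": 0.4,"x": 0,"y": 0,"z": -2,"roll": 0},{"fingers": 0.6,"x": 0,"y": 0,"z": -3,"roll": 0},{"fingers": 0.6,"x": 0,"y": 0,"z": -3,"roll": 0},{"fingers": 0.6,"x": 0,"y": 0,"z": -3,"roll": 0},{"fingers": 0.6,"x": 0,"y": 0,"z": -3,"roll": 0},{"fingers": 0.6,"x": 0,"y": 0,"z": -2,"roll": 0},{"fingers": 0.6,"x": 0,"y": 0,"z": 0,"roll": 0}]'

```text
time_s: 54.72
ee_pos: [565.0, -9.6, 231.0]
ee_rot: [0.004, 0.747, 0.665, 0.004]
contact_force: [1.3, -0.3, 0.6]
grip_width: 51.3
grasp_force: 0.0
```

Call:
carry_out --deltas '[{"fingers": 0.6,"x": -2,"y": -0.5,"z": 0,"roll": 0},{"fingers": 0.6,"x": -3,"y": -0.8,"z": 0,"roll": 0},{"fingers": 0.6,"x": -3,"y": -0.8,"z": 0,"roll": 0},{"fingers": 0.6,"x": -3,"y": -0.8,"z": 0,"roll": 0},{"fingers": 0.6,"x": -3,"y": -0.8,"z": 0,"roll": 0},{"fingers": 0.6,"x": -3,"y": -0.8,"z": 0,"roll": 0},{"fingers": 0.6,"x": -3,"y": -0.8,"z": 0,"roll": 0},{"fingers": 0.6,"x": -3,"y": -0.8,"z": 0,"roll": 0},{"fingers": 0.6,"x": -3,"y": -0.8,"z": 0,"roll": 0},{"fingers": 0.6,"x": -3,"y": -0.8,"z": 0,"roll": 0},{"fingers": 0.6,"x": -3,"y": -0.8,"z": 0,"roll": 0},{"fingers": 0.6,"x": -3,"y": -0.8,"z": 0,"roll": 0},{"fingers": 0.6,"x": -3,"y": -0.8,"z": 0,"roll": 0},{"fingers": 0.6,"x": -3,"y": -0.8,"z": 0,"roll": 0},{"fingers": 0.6,"x": -2,"y": -0.5,"z": 0,"roll": 0},{"fingers": 0.6,"x": -1,"y": -0.2,"z": 0,"roll": 0},{"fingers": 0.6,"x": 0,"y": 0,"z": 0,"roll": 0},{"fingers": 0.6,"x": 0,"y": 0,"z": 0,"roll": 0},{"fingers": 0.6,"x": 0,"y": 0,"z": 0,"roll": 0}]'

```text
time_s: 56.3
ee_pos: [396.7, -431.8, 223.3]
ee_rot: [-0.0, 0.746, 0.665, 0.0]
contact_force: [1.1, 0.0, 1.0]
grip_width: 51.3
grasp_force: 0.0
```

```bash
python3 - <<'E'
from m import *
go(0,0,0)
O=np.array([535.7,-5.9]);yaw=-.116;R=np.array([[np.cos(yaw),-np.sin(yaw)],[np.sin(yaw),np.cos(yaw)]])
bk=lambda b:b.max(2)<75
for c,s,z in((T,(220,183),46),(S,(296,194),40)):
    try: p=contour(c,bk,s);r=rect(c.plane(p,z));print("ridge",r,"panel (cam)",((np.array(r[0])-O)@R).round(1))
    except Exception as e: print(e)
om=lambda b:(b[...,0]-b[...,2]>75)&(b[...,0]-b[...,1]>38)
for c,s,nm in((T,(304,225),"top"),(S,(205,192),"scene")):
    try: p=contour(c,om,s); print(nm,"bar px",rect(p),rect(c.plane(p,110)))
    except Exception as e: print(nm,e)
c=T.cloud(); m=(c[...,2]>20)&(c[...,2]<110)&(np.abs(c[...,0]-515)<110)&(np.abs(c[...,1]-340)<60); print("tumbler",cv2.minEnclosingCircle(c[m][:,:2].astype(np.float32).copy()),np.percentile(c[m][:,2],95))
E
```

```text
t 56.4 pos [ 396.9 -431.7  223.4] heading 1.4570 tilt 0.0003 F [ 0.2  0.2 -0.1] w 51.1 q6 -0.80 | delta cm [ 38.38 -44.34  22.34] roll deg 0.00
ridge (array([561.6,  -9.5]), 120.7, 6.7, 83.31) panel (cam) [26.1 -0.6]
ridge (array([568.8, -15. ]), 134.7, 20.5, 83.22) panel (cam) [33.9 -5.2]
top bar px (array([304. , 224.5]), 4.6, 30.3, 84.19) (array([ 426.6, -293.3]), 14.9, 97.9, 7.4)
scene bar px (array([203.9, 191.5]), 10.0, 28.6, 59.53) (array([ 427.2, -291. ]), 44.4, 110.0, 7.76)
tumbler ((512.753173828125, 340.71942138671875), 31.745576858520508) 88.55709961892624
```

```bash
python3 -c "
from h import *
print(order.finish_job())"
```

```text
the job is handed in; nothing more can be done
None
```

The job is handed in, though no verdict came back: the tumbler stands in the tray, the whole seam was raked at about 2.4 cm/s with the tip about 10 mm deep, and the pick hangs back in its stand; the straightedge, knocked 31 mm along the rail during the run, is flush and centred again.

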